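# Load the paint shaker and start it

### The arm

A 6-joint arm with a two-finger parallel gripper is mounted at the origin on a cart in front of the work surface, level with it; the furniture and walls round the work are solid. World frame = base frame: x ahead of the robot, y to its left, z up, the work surface at z = 0. Lengths are in mm, angles in rad, forces in N, time in s.
With the tool pointing down it reaches from about 350 to 775 mm from the base axis. Payload 7.3 kg.
Tool frame: the origin (TCP) lies on the centre line of the jaws, within the pads' length; the fingertips stand bot.tip_reach ahead of it and the grasp point (between the pads) lies 6 mm ahead of it (bot.tip_reach is the distance from the TCP to the fingertips, in mm); z points along the fingers, y is the direction in which the jaws open and shut (so a half turn about z gives the same grasp; the last joint's range is limited). The gripper opens to 92 mm and grips with 3 to 60 N. Pads are 19 mm wide; open, the fingers measure 130 mm over their backs; the gripper's body (75 mm by 190 mm) begins 47 mm behind the grasp point.
Start: joints at [1.183, 0.342, 1.524, -0, 1.275, -0.146], TCP at [125.694, 509.748, 251.741] pointing down, gripper open.
Joint ranges: [-2.53, 2.53], [-0.77, 2.02], [0.04, 2.7], [-1, 4.14], [0.28, 2.66], [-3.11, 3.11]. Speed limits (rad/s): [2.57, 2.57, 3.14, 3.14, 3.14, 3.14].

### API

Orientations are given as [roll, pitch, yaw] about the fixed x, y, z axes, in that order (R = Rz(yaw) Ry(pitch) Rx(roll)).
In Python, from plant import bot gives the robot as it stands.
- The arm moves only by the tool step_arm, never from a script. Its argument "deltas" is a list of rows, each a list of 6 numbers: the shift along the tool's x, y, z in mm, then the turn, a rotation vector about the tool's x, y, z in rad. A call has 1 to 5 rows; each row is the pose to reach, as a shift and turn from the pose commanded when the call began, along the tool's axes at that moment; what a row does not reach only later rows make up. A row lasts 1/12 s, in which the tool goes at most 41.7 mm and 7.16 degrees, less where a joint would pass 70% of its speed; a pose out of reach is approached as far as the arm can. A call with a gripper value outside its range is refused whole. "fingers" is the finger opening in mm, from 0 to 91.8, set as the call begins (left out, the last holds). The fingers move at their own pace and stop on an object; the grip force is fixed at half the most. Time passes only in rows, so rows that repeat a pose let the fingers close. It gives the time, the measured TCP pose, the force and the opening at its end, in the units of the state.
- bot.get_obs(): the state, without advancing time (a new reading comes with each control period).
- bot.capture(name): name is "side" or "top" or "wrist"; returns a dict with "color" (420x560x3 uint8, red, green, blue), "fx", "fy", "cx", "cy" (pixels), "R" (3x3) and "t" (3): a world point X has camera coordinates R X + t. Camera axes: x right, y down, z forward; pixel columns grow to the right and rows downward; lengths in mm; the calibration is good to about 2 mm. A picture is of the moment at which its call begins. There is no depth.
- bot.close_job(): hands the job in, once; it reports no verdict.
Trained networks look in a picture, given as the dict that the camera call returned (one of the last four; its "shot" number tells which), for a name from the list of things; names that differ only in an ending like _2 or _b are one class to them, and where a whole thing is asked for, a point or a joint stands for the part that bears it (a point fixed in the world has none). Each returns a list of dicts, best first, with "p" (0 to 1); they miss things now and then, are a little off and sometimes report something else, mostly with a low value. They report only what shows in the picture. A call takes as long as a camera call.
- bot.boxes_of(query, picture): "rect" ([centre column, centre row, width, height] in pixels, round what is visible of it).
The state is a dict: "time": time; "joint_positions": joint angles; "dq": joint speeds; "tau": joint torques, N m; "tool_pos": TCP position; "tcp_rot": TCP orientation; "contact_force": force on the tool from outside, world axes, zero at the start; "moment": the same for the moment, N m; "grip_width": finger opening in mm.
Only numpy, scipy, OpenCV 4.12 (cv2) and the standard library are available. Lean on these libraries where they do the work, as an engineer would, in place of code of your own. Each camera call takes 0.05 s, during which the arm holds its last target. There are 200 camera calls.

### The job

The gold paints have settled and need a shake: stand every bottle carrier on the shaker's deck and slide it into a bay of its own, any bay, until the spring catch clicks behind it. When all of them are in, push the sliding gate shut until its catch clicks too, and only then press the keys one at a time, letting each come up before the next: power (small round, at the front), time (oblong, middle) twice for two minutes, then start (large round, rear). Leave the model houses where they are.

Things in the scene. Friction and masses are not known exactly. Their poses are not given: they have to be found in the camera images.
- shaker: Paint shaker, fixed on the table, front towards the robot. Origin: on the table under the deck's middle; x away from the front (the way carriers slide in), y to its left, z up. Deck 30 mm high, x -103 to 85, y -164 to 171 mm. Four bays on its rear half (points at x 40.5, y -123, -41, 41, 123), a bare apron before them. Only the gate handle is over 62 mm high; left bracket to y 228.
- carrier_0: Bottle carrier, one rigid piece, 0.21 kg: black plate 72 (x) x 50 (y) x 10 mm, on its middle a collar (diameter 38, to 24 mm high) and an upright gold paint bottle (diameter 32 to 60 mm high, black cap diameter 28 to the top at 80 mm: grip these). Origin: centre of the underside. Same either way round; goes in lengthwise. Starts on the table left of the shaker; may be absent.
- carrier_1: Bottle carrier, one rigid piece, 0.21 kg: black plate 72 (x) x 50 (y) x 10 mm, on its middle a collar (diameter 38, to 24 mm high) and an upright gold paint bottle (diameter 32 to 60 mm high, black cap diameter 28 to the top at 80 mm: grip these). Origin: centre of the underside. Same either way round; goes in lengthwise. Starts on the table left of the shaker; may be absent.
- carrier_2: Bottle carrier, one rigid piece, 0.21 kg: black plate 72 (x) x 50 (y) x 10 mm, on its middle a collar (diameter 38, to 24 mm high) and an upright gold paint bottle (diameter 32 to 60 mm high, black cap diameter 28 to the top at 80 mm: grip these). Origin: centre of the underside. Same either way round; goes in lengthwise. Starts on the table left of the shaker; may be absent.
- carrier_3: Bottle carrier, one rigid piece, 0.21 kg: black plate 72 (x) x 50 (y) x 10 mm, on its middle a collar (diameter 38, to 24 mm high) and an upright gold paint bottle (diameter 32 to 60 mm high, black cap diameter 28 to the top at 80 mm: grip these). Origin: centre of the underside. Same either way round; goes in lengthwise. Starts on the table left of the shaker; may be absent.
- bay_0 (a point): Right bay of the four: deck point where a carrier's origin lies when it touches the back stop; axes as the shaker's. Channel 53 mm wide, from 28 mm before this point; flares (60 mm wide) from 40 mm before it; lips jut 4.5 mm inwards 13 mm above the deck. A caught carrier may rest 4.5 mm short. With its origin at x = -110 mm it stands on the apron clear of catch, gate and walls.
- catch_0 (a joint): Spring catch of the right bay, rad: steel leaf 34 x 11 mm on edge, hinged on an upright pin at the apron's right side of the lane, slanting back and inwards; its tip, 40 mm before the bay's point, stands 7 mm into the lane. 0 at rest; a carrier pushes it aside to about 0.2 (2 to 5 N), it snaps back to 0 when the carrier's rear edge is past the tip and bars the way out.
- bay_1 (a point): Second bay of the four: deck point where a carrier's origin lies when it touches the back stop; axes as the shaker's. Channel 53 mm wide, from 28 mm before this point; flares (60 mm wide) from 40 mm before it; lips jut 4.5 mm inwards 13 mm above the deck. A caught carrier may rest 4.5 mm short. With its origin at x = -110 mm it stands on the apron clear of catch, gate and walls.
- catch_1 (a joint): Spring catch of the second bay, rad: steel leaf 34 x 11 mm on edge, hinged on an upright pin at the apron's right side of the lane, slanting back and inwards; its tip, 40 mm before the bay's point, stands 7 mm into the lane. 0 at rest; a carrier pushes it aside to about 0.2 (2 to 5 N), it snaps back to 0 when the carrier's rear edge is past the tip and bars the way out.
- bay_2 (a point): Third bay of the four: deck point where a carrier's origin lies when it touches the back stop; axes as the shaker's. Channel 53 mm wide, from 28 mm before this point; flares (60 mm wide) from 40 mm before it; lips jut 4.5 mm inwards 13 mm above the deck. A caught carrier may rest 4.5 mm short. With its origin at x = -110 mm it stands on the apron clear of catch, gate and walls.
- catch_2 (a joint): Spring catch of the third bay, rad: steel leaf 34 x 11 mm on edge, hinged on an upright pin at the apron's right side of the lane, slanting back and inwards; its tip, 40 mm before the bay's point, stands 7 mm into the lane. 0 at rest; a carrier pushes it aside to about 0.2 (2 to 5 N), it snaps back to 0 when the carrier's rear edge is past the tip and bars the way out.
- bay_3 (a point): Left bay of the four: deck point where a carrier's origin lies when it touches the back stop; axes as the shaker's. Channel 53 mm wide, from 28 mm before this point; flares (60 mm wide) from 40 mm before it; lips jut 4.5 mm inwards 13 mm above the deck. A caught carrier may rest 4.5 mm short. With its origin at x = -110 mm it stands on the apron clear of catch, gate and walls.
- catch_3 (a joint): Spring catch of the left bay, rad: steel leaf 34 x 11 mm on edge, hinged on an upright pin at the apron's right side of the lane, slanting back and inwards; its tip, 40 mm before the bay's point, stands 7 mm into the lane. 0 at rest; a carrier pushes it aside to about 0.2 (2 to 5 N), it snaps back to 0 when the carrier's rear edge is past the tip and bars the way out.
- gate (a joint): Sliding gate across the bay mouths (49 mm before the bay points): steel strip with four upright tabs 14 mm wide, 30 mm high, handle at its left end. Travel in m to the shaker's right (-y): open at 0 to 0.003, tabs beside the lanes; shut at 0.038 to 0.041 (end stop), a tab behind each carrier. Friction about 3 N. A carrier that sticks out of its bay blocks it.
- gate_catch (a joint): Spring catch of the gate, rad: a leaf like those of the bays, on the left bracket. 0 at rest; the handle's foot pushes it aside (2 to 5 N) over the last 20 mm of travel, and it springs back to 0 behind the foot when the gate has gone about 0.039 m.
- gate_handle (a point): Point 88 mm above the table, at the top middle of the gate's handle: an upright black fin, 12 mm thick (y), 24 mm wide (x), free on all sides from 46 mm above the table up. Moves with the gate; axes as the shaker's.
- key_power_top (a point): Middle of the top of the power key: small round grey key (diameter 20 mm), the front one of three on the control pod (178 x 56 mm, 40 mm high) at the shaker's right end. Top 50 mm above the table, 10 mm above the pod.
- key_time_top (a point): Middle of the top of the time key: oblong grey key (16 x 30 mm), 48 mm behind the power key, same height.
- key_start_top (a point): Middle of the top of the start key: large round grey key (diameter 29 mm), 48 mm behind the time key, the rearmost, same height.
- key_power (a joint): Travel of the power key in m: 0 released, 0.006 fully down. Moves from 1.5 N, fully down at 5 N, springs back. Pressed from 0.0045 on.
- key_time (a joint): Travel of the time key in m: 0 released, 0.006 fully down. Moves from 1.5 N, fully down at 5 N, springs back. Pressed from 0.0045 on.
- key_start (a joint): Travel of the start key in m: 0 released, 0.006 fully down. Moves from 1.5 N, fully down at 5 N, springs back. Pressed from 0.0045 on.
- plain_house: Cast plaster model house, unpainted, 53 x 61 x 72 mm, standing behind the carriers: leave alone. Origin: underside.
- red_house: Red model house, 47 x 32 x 100 mm, standing behind the carriers: leave alone. Origin: underside.

How it is judged:
By the outcome, as a careful person would: the job done as asked, in the order asked, and still so for the second after the job is handed in, with the robot touching nothing.
Of carrier_0, carrier_1, carrier_2, carrier_3 only 3 to 4 are there at a start; the rules pass over those that are not, and their reading is None.
At some moment in a run one of carrier_0, carrier_1, carrier_2, carrier_3 may be knocked a few centimetres aside while the robot is not near it.
Once in a run the grip may slacken for a moment while it holds something.
It also fails if it takes over 208 s, if anything falls off the work surface, if the arm or the gripper's body presses on something with over 40 N, if the wrist force passes 120 N, or if a joint passes its speed limit or range.

## Working session

There is one attempt and no reset: what is moved stays moved. The work goes in short steps, Python scripts to look and compute and a tool call to move; the robot and the scene stay as the last step left them, time stands still between calls to the robot, and variables do not carry over. Pictures are saved under pics/ and viewed, about 12 in all and at most 16, crops included, and the job is handed in when it is done.

Besides the shell and the picture viewer there is one more tool, called as name([rows], argument=value, ...), one row to a line, values as JSON. step_arm: Moves the arm, as the interface text tells. Its arguments: {"type":"object","properties":{"deltas":{"type":"array"},"fingers":{"type":"number"}},"required":["deltas"]}

```bash
ls; mkdir -p pics; python3 - <<'E'
from plant import bot
import cv2
o=bot.get_obs(); print(o, bot.tip_reach)
for n in ("top","side"):
    p=bot.capture(n); cv2.imwrite(f"pics/{n}0.png",p["color"][:,:,::-1])
    print(n,p["fx"],p["cx"],p["cy"],p["R"],p["t"])
    for q in ("carrier_0","shaker","gate_handle","key_power_top","key_time_top","key_start_top","plain_house","red_house","catch_0"):
        print(q,[(round(d["p"],2),[round(v,1) for v in d["rect"]]) for d in bot.boxes_of(q,p)])
E
```

```text
pics
{'time': 0.0, 'joint_positions': array([ 1.18304999e+00,  3.42716850e-01,  1.52500913e+00,  9.02245420e-06,
        1.27540012e+00, -1.46003055e-01]), 'dq': array([-0.00284407,  0.00094718, -0.00020838, -0.00101716, -0.00017422,
       -0.00020554]), 'tau': array([-7.61681604e-04, -4.31236017e+01, -2.44213718e+01,  7.16509810e-02,
        5.60320972e-02, -9.54563370e-05]), 'tool_pos': array([125.52024561, 509.39714336, 251.05073613]), 'tcp_rot': array([-3.14007678e+00, -2.31628876e-04,  2.89984657e+00]), 'contact_force': array([-0.09183483, -0.46036873,  0.34251906]), 'moment': array([ 0.01621393,  0.00526207, -0.01702932]), 'grip_width': 91.72391347760497} 25.0
top 420.4448841649437 272.72469894269585 207.95752555586054 [[-0.00259095 -0.99978301 -0.02066908]
 [-0.99101108  0.00533173 -0.13367355]
 [ 0.13375475  0.02013694 -0.99080986]] [ 189.65259182  559.01591747 1292.95287198]
carrier_0 [(0.91, [229.3, 230.2, 18.2, 23.1]), (0.9, [235.0, 197.4, 21.2, 25.2]), (0.65, [218.3, 255.4, 18.0, 25.5]), (0.63, [191.8, 228.8, 18.4, 24.7])]
shaker [(0.87, [321.6, 221.8, 141.5, 62.4])]
gat
[... 535 characters left out ...]
0.93, [270.6, 268.4, 32.5, 35.4]), (0.93, [256.9, 300.7, 38.1, 37.6]), (0.76, [232.9, 255.6, 28.7, 34.2]), (0.65, [301.6, 282.8, 31.2, 34.7])]
shaker [(0.74, [293.9, 210.4, 94.7, 94.4])]
gate_handle [(0.59, [288.4, 215.6, 40.1, 69.0]), (0.27, [301.3, 283.7, 31.8, 34.6])]
key_power_top [(0.2, [294.0, 211.1, 98.8, 94.1])]
key_time_top [(0.54, [307.6, 190.6, 15.1, 5.2])]
key_start_top [(0.48, [302.9, 164.7, 4.1, 2.7]), (0.39, [295.6, 208.5, 95.4, 94.0])]
plain_house [(0.81, [210.6, 313.1, 34.4, 46.4]), (0.74, [293.8, 210.6, 97.7, 92.5])]
red_house [(0.9, [188.1, 274.4, 23.5, 44.9])]
catch_0 [(0.61, [306.2, 192.1, 12.0, 5.0]), (0.47, [234.2, 256.1, 25.8, 37.4]), (0.39, [312.1, 179.5, 8.9, 3.0])]
```

```bash
python3 - <<'E'
import cv2
a=cv2.imread("pics/top0.png")[150:285,150:410]; cv2.imwrite("pics/top0c.png",cv2.resize(a,None,fx=3,fy=3,interpolation=cv2.INTER_CUBIC))
a=cv2.imread("pics/side0.png")[130:350,160:380]; cv2.imwrite("pics/side0c.png",cv2.resize(a,(600,600),interpolation=cv2.INTER_CUBIC))
E
```

```text
(no output)
```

View pics/top0c.png

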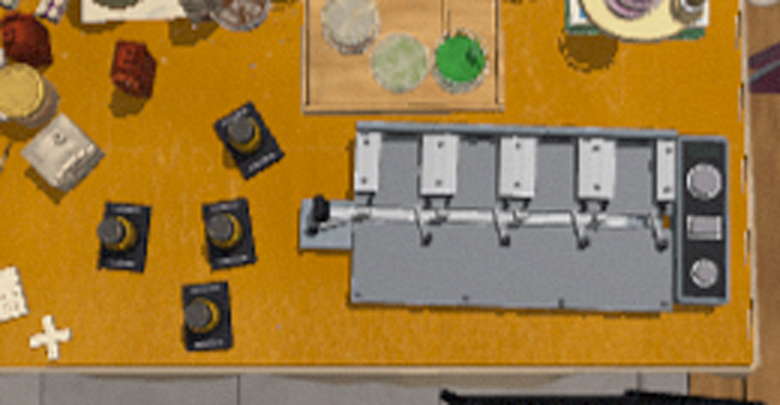

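View pics/side0c.png

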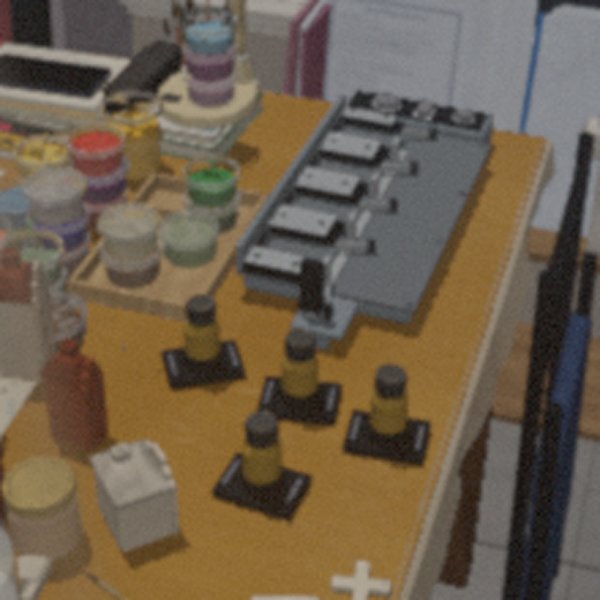

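The top view shows four carriers, at crop pixels (247,137), (228,233), (124,236) and (207,314). The shaker is on the right, with its gate handle at (320,208) and its keys at x≈705. The two houses are at the far left.

```bash
cat > h.py <<'E'
import numpy as np, cv2, json
from scipy.spatial.transform import Rotation as Ro
from plant import bot
def cap(n,f=None):
    p=bot.capture(n)
    if f: cv2.imwrite(f"pics/{f}.png",p["color"][:,:,::-1])
    return p
def ray(p,uv,z):
    "world point at height z seen at pixel uv"
    d=p["R"].T@np.array([(uv[0]-p["cx"])/p["fx"],(uv[1]-p["cy"])/p["fy"],1]); c=-p["R"].T@p["t"]
    return c+d*(z-c[2])/d[2]
def proj(p,X):
    q=p["R"]@np.array(X,float)+p["t"]; return np.array([p["fx"]*q[0]/q[2]+p["cx"],p["fy"]*q[1]/q[2]+p["cy"]])
def delta(x,y,z,yaw=None):
    o=bot.get_obs(); R=Ro.from_euler("xyz",o["tcp_rot"])
    t=R.inv().apply(np.array([x,y,z])-o["tool_pos"])
    r=np.zeros(3)
    if yaw is not None: r=(R.inv()*Ro.from_euler("xyz",[np.pi,0,yaw])).as_rotvec()
    return np.round(t,1),np.round(r,3)
def st():
    o=bot.get_obs(); print("t",round(o["time"],2),"tcp",np.round(o["tool_pos"],1),"rot",np.round(o["tcp_rot"],3),"F",np.round(o["contact_force"],1),"w",round(o["grip_width"],1))
E
python3 - <<'E'
from h import *
p=cap("top")
f=lambda a,z:print(np.round(ray(p,(a[0]/3+149.8,a[1]/3+149.8),z),0))
for a in((352,303),(671,311),(675,135)):f(a,30)
for a in((705,181),(704,227),(705,272)):f(a,50)
for a in((247,137),(228,233),(124,236),(207,314)):f(a,10)
f((320,203),88)
E
```

```text
[425. 206.  30.]
[ 416. -127.   30.]
[ 602. -138.   30.]
[ 550. -163.   50.]
[ 502. -160.   50.]
[ 455. -159.   50.]
[606. 320.  10.]
[501. 340.  10.]
[498. 452.  10.]
[414. 361.  10.]
[524. 236.  88.]
```

step_arm([
  [-200, -44, -25, 0, 0, 0.6],
  [-200, -44, -25, 0, 0, 0.6],
  [-200, -44, -25, 0, 0, 0.6],
  [-200, -44, -25, 0, 0, 0.6],
  [-200, -44, -25, 0, 0, 0.6],
])

```text
time: 1.47
tool_pos: [310.9, 418.0, 277.2]
tcp_rot: [3.141, -0.0, 2.294]
contact_force: [0.3, 1.3, -0.4]
grip_width: 92.2
```

```bash
python3 -c "
from h import *
st();print(delta(470,300,300,np.pi/2))"
```

```text
t 1.47 tcp [310.9 418.  277.2] rot [ 3.141 -0.     2.294] F [ 0.3  1.3 -0.4] w 92.2
(array([-193.7,   41.2,  -22.8]), array([ 0.001, -0.   ,  0.723]))
```

step_arm([
  [-194, 41, -30, 0, 0, 0.61],
  [-194, 41, -30, 0, 0, 0.61],
  [-194, 41, -30, 0, 0, 0.61],
  [-194, 41, -30, 0, 0, 0.61],
  [-194, 41, -30, 0, 0, 0.61],
])

```text
time: 1.88
tool_pos: [471.3, 299.7, 307.2]
tcp_rot: [3.141, 0.0, 1.682]
contact_force: [-1.1, 1.3, -0.4]
grip_width: 91.8
```

step_arm([
  [0, 0, -30, 0, 0, 0.11],
  [0, 0, -30, 0, 0, 0.11],
  [0, 0, -30, 0, 0, 0.11],
])

```text
time: 2.13
tool_pos: [470.0, 301.5, 338.1]
tcp_rot: [3.139, -0.002, 1.579]
contact_force: [-1.0, -0.1, -0.6]
grip_width: 91.5
```

```bash
python3 -c "
from h import *
st();p=cap('wrist','w1');print(p['fx'],p['R'],-p['R'].T@p['t'])
for q in ('carrier_0','gate_handle','shaker'):
  for d in bot.boxes_of(q,p): print(q,round(d['p'],2),np.round(d['rect']),np.round(ray(p,d['rect'][:2],10)))"
```

```text
t 2.13 tcp [470.  301.5 338.1] rot [ 3.139e+00 -2.000e-03  1.579e+00] F [-1.  -0.1 -0.6] w 91.5
374.62912578717726 [[ 0.99995845  0.00815014  0.00408228]
 [ 0.006884   -0.96876832  0.24787207]
 [ 0.00597498 -0.24783367 -0.96878417]] [469.03106156 367.56970622 470.61663071]
carrier_0 0.8 [296. 131.  62.  55.] [499. 341.  10.]
carrier_0 0.69 [379. 149.  73.  67.] [602. 321.  10.]
carrier_0 0.62 [298.  32.  69.  53.] [498. 452.  10.]
carrier_0 0.57 [223. 114.  60.  49.] [412. 361.  10.]
gate_handle 0.94 [318. 275.  28. 127.] [533. 153.  10.]
gate_handle 0.26 [310. 271. 156. 150.] [522. 159.  10.]
shaker 0.86 [312. 271. 150. 144.] [525. 159.  10.]
```

View pics/w1.png

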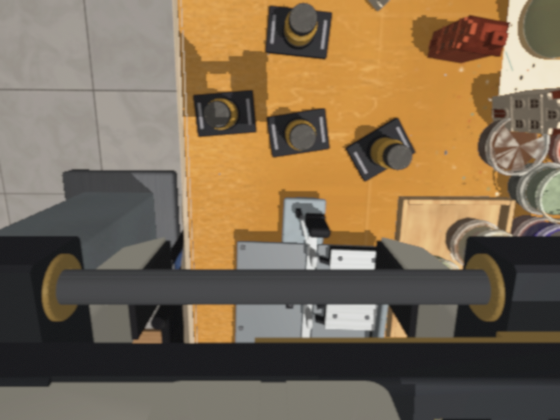

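The wrist picture shows the four carriers at pixels (297,30), (224,113), (298,132) and (383,150), which agrees with the network boxes and the top view. Next I look at the shaker with the tool turned to yaw 0.

step_arm([
  [-200, -60, 0, 0, 0, 0.61],
  [-200, -60, 0, 0, 0, 0.61],
  [-200, -60, 0, 0, 0, 0.61],
  [-200, -60, 0, 0, 0, 0.61],
  [-200, -60, 0, 0, 0, 0.61],
])

```text
time: 2.75
tool_pos: [409.5, 100.8, 336.0]
tcp_rot: [-3.141, 0.001, 0.966]
contact_force: [1.5, 0.1, 0.2]
grip_width: 91.7
```

step_arm([
  [-87, 23, 0, 0, 0, 0.61],
  [-87, 23, 0, 0, 0, 0.61],
  [-87, 23, 0, 0, 0, 0.61],
  [-87, 23, 0, 0, 0, 0.61],
  [-87, 23, 0, 0, 0, 0.61],
])

```text
time: 3.17
tool_pos: [380.1, 16.4, 336.4]
tcp_rot: [-3.141, 0.0, 0.352]
contact_force: [-0.5, 0.4, -0.3]
grip_width: 92.2
```

step_arm([
  [0, 0, 0, 0, 0, 0.35],
  [0, 0, 0, 0, 0, 0.35],
  [0, 0, 0, 0, 0, 0.35],
  [0, 0, 0, 0, 0, 0.35],
])

```text
time: 3.5
tool_pos: [380.4, 17.4, 336.2]
tcp_rot: [-3.141, 0.001, 0.008]
contact_force: [0.5, 0.4, 0.4]
grip_width: 91.5
```

```bash
python3 -c "
from h import *
st();p=cap('wrist','w2');import pickle;pickle.dump(p,open('w2.pkl','wb'))
for q in ('key_power_top','key_time_top','key_start_top','gate_handle'):
  for d in bot.boxes_of(q,p): print(q,round(d['p'],2),np.round(d['rect'],1),np.round(ray(p,d['rect'][:2],50),1))"
```

```text
t 3.5 tcp [380.4  17.4 336.2] rot [-3.141e+00  1.000e-03  8.000e-03] F [0.5 0.4 0.4] w 91.5
key_power_top 0.68 [433.9 101.7  16.9  16.4] [ 455.4 -156.1   50. ]
key_time_top 0.73 [443.8  54.   28.8  17.8] [ 503.5 -161.    50. ]
key_start_top 0.8 [449.1  10.7  30.3  21.3] [ 544.8 -161.4   50. ]
gate_handle 0.81 [200.9  33.  333.8  45.3] [521.9  92.3  50. ]
```

View pics/w2.png

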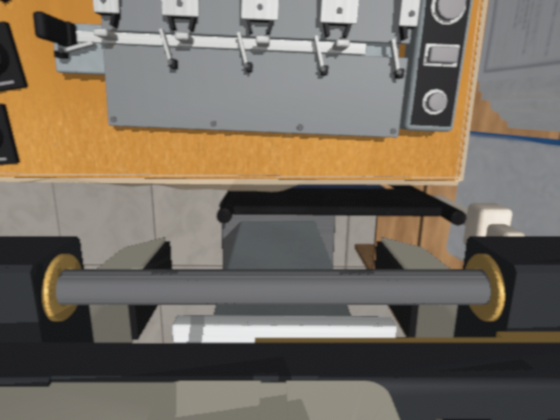

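The front edge of the shaker deck runs from (106,125) to (397,136). The power key is at (435,101) and the time key at (443,54), but the rear is cut off, so I move 65 mm ahead and look again.

step_arm([
  [65, 0, 0, 0, 0, 0],
  [65, 0, 0, 0, 0, 0],
  [65, 0, 0, 0, 0, 0],
  [65, 0, 0, 0, 0, 0],
])

```text
time: 4.08
tool_pos: [446.3, 17.6, 336.0]
tcp_rot: [-3.141, 0.002, 0.011]
contact_force: [-0.7, -0.2, -0.2]
grip_width: 91.9
```

```bash
python3 -c "
from h import *
st();p=cap('wrist');import pickle;pickle.dump(p,open('w3.pkl','wb'))
for q in ('key_power_top','key_time_top','key_start_top','gate_handle'):
  for d in bot.boxes_of(q,p): print(q,round(d['p'],2),np.round(d['rect'],1),np.round(ray(p,d['rect'][:2],50),1))
cv2.imwrite('pics/w3.png',cv2.resize(p['color'][:230,60:480,::-1],None,fx=1.9,fy=1.9,interpolation=cv2.INTER_CUBIC))"
```

```text
t 4.08 tcp [446.3  17.6 336. ] rot [-3.141e+00  2.000e-03  1.100e-02] F [-0.7 -0.2 -0.2] w 91.9
key_power_top 0.85 [427.1 163.   18.3  18.6] [ 455.3 -155.7   50. ]
key_power_top 0.59 [24.1 31.5 48.2 63. ] [586.6 275.   50. ]
key_power_top 0.37 [242.4 115.2  10.3  31.5] [505.2  50.9  50. ]
key_power_top 0.23 [203.1 100.  314.2  30.5] [520.6  93.   50. ]
key_time_top 0.79 [437.  120.1  30.6  15. ] [ 502.3 -161.1   50. ]
key_start_top 0.7 [442.   73.8  32.3  30.5] [ 550.1 -160.7   50. ]
key_start_top 0.66 [241.4 116.7  12.2  30.8] [503.6  52.   50. ]
gate_handle 0.62 [204.7  97.8 320.7  34.7] [522.9  91.2  50. ]
```

View pics/w3.png

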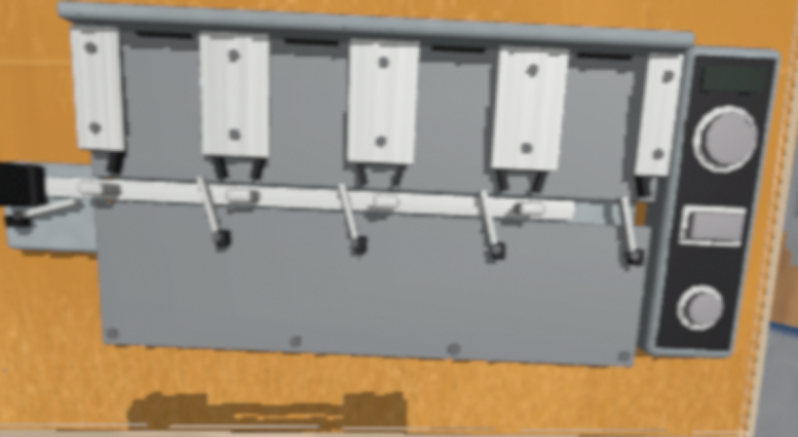

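```bash
cat > fit.py <<'E'
from h import *
import pickle
from scipy.optimize import least_squares
p=pickle.load(open('w3.pkl','rb'))
pts=[((104,342),(-103,171,30)),((632,365),(-103,-164,30))]
lips=[(162.5,123),(309.5,82-41),(457.5,-41),(603.5,-123)]
keys=[(703,308),(716,226),(727,137)]
P=lambda a:np.array(a)/1.9-[-60,0]-0.24
def W(q,l): c,s=np.cos(q[2]),np.sin(q[2]); return [q[0]+c*l[0]-s*l[1],q[1]+s*l[0]+c*l[1],l[2]]
def res(q):
    r=[]
    for a,l in pts: r+=list(proj(p,W(q,l))-P(a))
    for a,y in lips: r.append(proj(p,W(q,(40,y,q[3])))[0]-P((a,0))[0])
    for i,a in enumerate(keys): r+=list(proj(p,W(q,(q[4]+48*i,q[5],50)))-P(a))
    return r
s=least_squares(res,[523,40,-.027,45,-70,-195],loss='soft_l1'); q=s.x
print(np.round(q,4)); print(np.round(s.fun,1))
for y in(-123,-41,41,123): print("bay",np.round(W(q,(40.5,y,30)),1),"apron",np.round(W(q,(-69.5,y,30)),1),np.round(W(q,(-110,y,30)),1))
for i in range(3): print("key",np.round(W(q,(q[4]+48*i,q[5],50)),1))
E
python3 fit.py
```

```text
[ 5.257102e+02  3.169960e+01 -3.320000e-02  4.524260e+01 -6.319480e+01
 -1.922870e+02]
[-0.8  0.   2.   0.1 -0.2  0.2 -0.2 -0.  -0.2  0.4 -0.5 -0.3  0.7 -0. ]
bay [562.1 -92.6  30. ] apron [452.2 -88.9  30. ] [411.7 -87.6  30. ]
bay [564.8 -10.6  30. ] apron [454.9  -7.   30. ] [414.4  -5.6  30. ]
bay [567.5  71.3  30. ] apron [457.6  75.   30. ] [417.1  76.3  30. ]
bay [570.3 153.3  30. ] apron [460.3 156.9  30. ] [419.9 158.3  30. ]
key [ 456.2 -158.4   50. ]
key [ 504.1 -160.    50. ]
key [ 552.1 -161.6   50. ]
```

step_arm([
  [12, -200, 0, 0, 0, -0.61],
  [12, -200, 0, 0, 0, -0.61],
  [12, -200, 0, 0, 0, -0.61],
  [12, -200, 0, 0, 0, -0.61],
  [12, -200, 0, 0, 0, -0.61],
])

```text
time: 4.75
tool_pos: [455.1, 220.1, 337.2]
tcp_rot: [-3.141, -0.001, 0.627]
contact_force: [1.1, -0.9, 0.4]
grip_width: 91.9
```

step_arm([
  [40, -39, 0, 0, 0, -0.61],
  [40, -39, 0, 0, 0, -0.61],
  [40, -39, 0, 0, 0, -0.61],
  [40, -39, 0, 0, 0, -0.61],
  [40, -39, 0, 0, 0, -0.61],
])

```text
time: 5.17
tool_pos: [465.2, 273.0, 336.9]
tcp_rot: [-3.142, -0.0, 1.237]
contact_force: [-0.2, -0.0, 0.5]
grip_width: 91.5
```

step_arm([
  [0, 0, 0, 0, 0, -0.35],
  [0, 0, 0, 0, 0, -0.35],
  [0, 0, 0, 0, 0, -0.35],
  [0, 0, 0, 0, 0, -0.35],
])

```text
time: 5.5
tool_pos: [465.4, 272.4, 337.1]
tcp_rot: [3.141, -0.0, 1.584]
contact_force: [-0.4, 0.9, 0.4]
grip_width: 91.6
```

```bash
cat > car.py <<'E'
from h import *
from scipy.optimize import minimize
a=np.linspace(0,2*np.pi,24,endpoint=False)
circ=lambda r,z:np.c_[r*np.cos(a),r*np.sin(a),0*a+z]
plate=np.array([[sx*36,sy*25,z] for sx in(1,-1) for sy in(1,-1) for z in(0,10)])
parts=[plate,np.r_[circ(19,10),circ(19,24)],np.r_[circ(16,10),circ(16,60)],np.r_[circ(14,60),circ(14,80)]]
def sil(p,q,z0=0):
    S=4; m=np.zeros((420*S,560*S),np.uint8); R=Ro.from_euler('z',q[2])
    for P in parts:
        uv=np.array([proj(p,X) for X in R.apply(P)+[q[0],q[1],z0]])
        cv2.fillConvexPoly(m,cv2.convexHull(np.round(uv*S+S/2-.5).astype(np.int32)),255)
    return cv2.resize(m,(560,420),interpolation=cv2.INTER_AREA)/255.
def mask(p):
    c=cv2.cvtColor(cv2.GaussianBlur(p["color"],(3,3),0),cv2.COLOR_RGB2HSV).astype(int)
    wood=(c[...,2]>135)&(c[...,1]>120)&(abs(c[...,0]-17)<9)
    return ~wood
def fit(p,x,y):
    M=mask(p).astype(float); best=None
    uv=proj(p,[x,y,30]).astype(int); w=np.zeros_like(M); w[max(uv[1]-60,0):uv[1]+60,max(uv[0]-60,0):uv[0]+60]=1
    def cost(q): s=sil(p,q)*w; return 1-(s*M).sum()/(s.sum()+ (M*w*(cv2.dilate(s,np.ones((25,25)))>0)).sum()-(s*M).sum())
    for th in(-.5,0,.5):
        r=minimize(cost,[x,y,th],method='Nelder-Mead',options=dict(initial_simplex=[[x,y,th],[x+8,y,th],[x,y+8,th],[x,y,th+.3]],xatol=.05,fatol=1e-4,maxiter=120))
        if best is None or r.fun<best.fun: best=r
    return best
def find(p,viz=None):
    out=[];im=p["color"][:,:,::-1].copy()
    for d in bot.boxes_of("carrier_0",p):
        if d["p"]<.3: continue
        X=ray(p,d["rect"][:2],25); 
        if X[1]<225 or any(np.hypot(*(X[:2]-o[:2]))<35 for o in out): continue
        r=fit(p,X[0],X[1]); out.append(r.x); print(round(d["p"],2),"carrier",np.round(r.x,3),"1-IoU",round(r.fun,3))
        if viz: cv2.drawContours(im,cv2.findContours((sil(p,r.x)>.5).astype(np.uint8),0,1)[0],-1,(0,255,0),1)
    if viz: cv2.imwrite(f"pics/{viz}.png",cv2.resize(im[:240,150:470],None,fx=2.4,fy=2.4))
    return out
E
python3 -c "
from car import *
st();find(cap('wrist'),'c1')"
```

```text
t 5.5 tcp [465.4 272.4 337.1] rot [ 3.141 -0.     1.584] F [-0.4  0.9  0.4] w 91.6
0.92 carrier [5.01343e+02 3.39931e+02 1.43000e-01] 1-IoU 0.123
0.91 carrier [ 4.98242e+02  4.52997e+02 -9.10000e-02] 1-IoU 0.083
0.89 carrier [6.02462e+02 3.20650e+02 5.59000e-01] 1-IoU 0.074
0.83 carrier [ 4.17724e+02  3.59703e+02 -1.20000e-02] 1-IoU 0.328
```

View pics/c1.png

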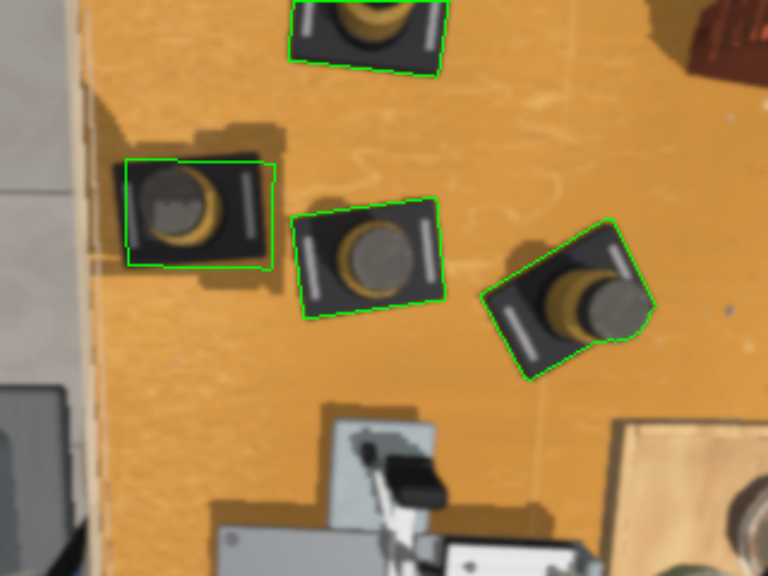

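The overlays fit well on three carriers. The one by the table edge is pulled off by the edge and shadow, so I'll switch to a darker mask for it. I grasp the middle carrier first, at (501.3, 339.9), yaw 0.143.

step_arm([
  [67, 37, 200, 0, 0, -0.13],
  [67, 37, 200, 0, 0, -0.13],
  [67, 37, 200, 0, 0, -0.13],
  [67, 37, 200, 0, 0, -0.13],
  [67, 37, 200, 0, 0, -0.13],
], fingers=60)

```text
time: 6.02
tool_pos: [501.3, 338.6, 140.8]
tcp_rot: [3.141, -0.0, 1.706]
contact_force: [0.8, 0.3, 0.0]
grip_width: 63.2
```

```bash
sed -i 's/^    return ~wood/    return (c[...,2]<105)|((~wood)\&(c[...,1]>120)\&(c[...,2]<115))/' car.py; python3 -c "
from car import *
st();print(delta(501.3,339.9,58,1.714)); p=cap('wrist','g1')"
```

```text
t 6.02 tcp [501.3 338.6 140.8] rot [ 3.141 -0.     1.706] F [0.8 0.3 0. ] w 63.2
(array([ 1.3,  0.1, 82.8]), array([ 0.001, -0.   , -0.008]))
```

step_arm([
  [1, 0, 80, 0, 0, 0],
  [1, 0, 80, 0, 0, 0],
  [1, 0, 80, 0, 0, 0],
  [1, 0, 80, 0, 0, 0],
])

```text
time: 6.4
tool_pos: [500.1, 338.5, 61.6]
tcp_rot: [-3.138, 0.001, 1.708]
contact_force: [0.1, 0.3, 0.6]
grip_width: 59.8
```

step_arm([
  [0, 0, 0, 0, 0, 0],
  [0, 0, 0, 0, 0, 0],
  [0, 0, 0, 0, 0, 0],
  [0, 0, 0, 0, 0, 0],
  [0, 0, 0, 0, 0, 0],
], fingers=20)

```text
time: 6.82
tool_pos: [501.5, 339.4, 63.7]
tcp_rot: [3.14, -0.001, 1.71]
contact_force: [-0.5, 0.2, 9.9]
grip_width: 31.8
```

step_arm([
  [0, 0, -40, 0, 0, 0],
  [0, 0, -80, 0, 0, 0],
  [0, 0, -120, 0, 0, 0],
  [0, 0, -120, 0, 0, 0],
  [0, 0, -120, 0, 0, 0],
])

```text
time: 7.23
tool_pos: [502.1, 339.7, 185.1]
tcp_rot: [3.136, -0.002, 1.71]
contact_force: [-1.0, -0.1, -2.3]
grip_width: 31.6
```

```bash
python3 -c "
from h import *
st();print(delta(452.2,-88.9,178,1.538))"
```

```text
t 7.23 tcp [502.1 339.7 185.1] rot [ 3.136e+00 -2.000e-03  1.710e+00] F [-1.  -0.1 -2.3] w 31.6
(array([-417.6, -108.8,    5.7]), array([ 0.005, -0.003,  0.172]))
```

step_arm([
  [-40, -10, 0, 0, 0, 0],
  [-80, -20, 0, 0, 0, 0],
  [-120, -31, 0, 0, 0, 0],
  [-160, -42, 0, 0, 0, 0],
  [-200, -52, 0, 0, 0, 0],
])

```text
time: 7.65
tool_pos: [475.3, 132.1, 180.4]
tcp_rot: [-3.138, -0.0, 1.71]
contact_force: [1.5, -0.4, -2.4]
grip_width: 31.6
```

step_arm([
  [-40, -10, 0, 0, 0, 0.04],
  [-80, -20, 0, 0, 0, 0.08],
  [-120, -31, 0, 0, 0, 0.12],
  [-160, -42, 0, 0, 0, 0.172],
  [-200, -52, 0, 0, 0, 0.172],
])

```text
time: 8.07
tool_pos: [451.6, -72.8, 180.7]
tcp_rot: [-3.138, -0.001, 1.535]
contact_force: [0.6, 1.0, -2.0]
grip_width: 31.6
```

step_arm([
  [-18, -2, 0, 0, 0, 0],
  [-18, -2, 0, 0, 0, 0],
  [-18, -2, 0, 0, 0, 0],
  [-18, -2, 0, 0, 0, 0],
])

```text
time: 8.4
tool_pos: [450.2, -88.5, 181.2]
tcp_rot: [-3.139, -0.001, 1.538]
contact_force: [0.6, -0.1, -2.8]
grip_width: 31.5
```

```bash
python3 -c "
from h import *
st();print(delta(452.2,-88.9,110,1.538))
p=cap('wrist','h1')"
```

```text
t 8.4 tcp [450.2 -88.5 181.2] rot [-3.139e+00 -1.000e-03  1.538e+00] F [ 0.6 -0.1 -2.8] w 31.5
(array([-0.4,  2.1, 71.1]), array([-0.002, -0.001, -0.   ]))
```

View pics/h1.png

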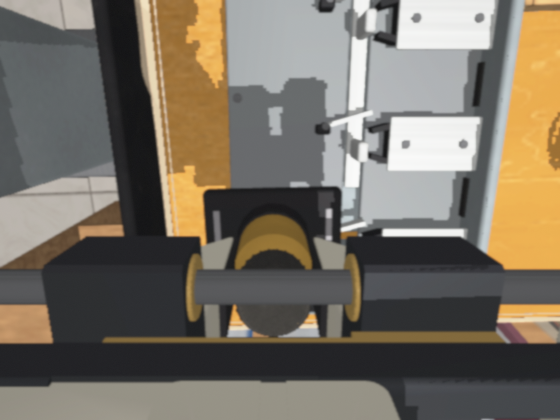

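The carrier is held square. The far edge of its plate runs from (205,190) to (340,188), and I work out the plate pose from that.

```bash
python3 -c "
from h import *
st();p=cap('wrist')
print('cam',-p['R'].T@p['t'])
for z in (112,117,122,127,132,137):
  a=ray(p,(205,190),z);b=ray(p,(340.5,188),z);m=(a+b)/2;print(z,np.hypot(*(a-b)[:2]),m,'yaw',np.arctan2(*(b-a)[[1,0]]),'centre',m[:2]-25*np.array([.033,1]))"
```

```text
t 8.45 tcp [450.4 -88.2 181.4] rot [-3.140e+00 -1.000e-03  1.539e+00] F [ 0.1 -0.3 -2. ] w 31.6
cam [452.74647368 -22.12662383 313.93288556]
112 74.61644779689189 [451.15544093 -65.05368574 112.        ] yaw -0.017225353101168656 centre [450.33044093 -90.05368574]
117 72.76889216989704 [451.19483602 -63.99078155 117.        ] yaw -0.01722535310116863 centre [450.36983602 -88.99078155]
122 70.92133654290215 [451.23423111 -62.92787736 122.        ] yaw -0.017225353101168617 centre [450.40923111 -87.92787736]
127 69.0737809159073 [451.2736262  -61.86497317 127.        ] yaw -0.01722535310116869 centre [450.4486262  -86.86497317]
132 67.22622528891247 [451.31302128 -60.80206899 132.        ] yaw -0.01722535310116856 centre [450.48802128 -85.80206899]
137 65.37866966191763 [451.35241637 -59.7391648  137.        ] yaw -0.017225353101168635 centre [450.52741637 -84.7391648 ]
```

step_arm([
  [0, 2, 35, 0, 0, 0],
  [0, 2, 70, 0, 0, 0],
  [0, 2, 77, 0, 0, 0],
  [0, 2, 77, 0, 0, 0],
  [0, 2, 77, 0, 0, 0],
])

```text
time: 8.92
tool_pos: [453.4, -88.9, 105.8]
tcp_rot: [-3.142, -0.0, 1.539]
contact_force: [0.6, -0.2, -2.3]
grip_width: 31.1
```

step_arm([
  [0, 0, 3, 0, 0, 0],
  [0, 0, 3, 0, 0, 0],
  [0, 0, 3, 0, 0, 0],
])

```text
time: 9.17
tool_pos: [453.5, -89.5, 103.2]
tcp_rot: [3.139, 0.001, 1.538]
contact_force: [0.5, 0.0, -2.3]
grip_width: 31.5
```

step_arm([
  [0, 0, 3, 0, 0, 0],
  [0, 0, 3, 0, 0, 0],
  [0, 0, 3, 0, 0, 0],
])

```text
time: 9.42
tool_pos: [452.9, -89.5, 99.3]
tcp_rot: [3.141, -0.0, 1.538]
contact_force: [-0.6, -0.6, -2.0]
grip_width: 31.3
```

step_arm([
  [0, 0, 2, 0, 0, 0],
  [0, 0, 2, 0, 0, 0],
  [0, 0, 2, 0, 0, 0],
])

```text
time: 9.67
tool_pos: [452.8, -89.4, 97.0]
tcp_rot: [-3.141, -0.0, 1.538]
contact_force: [0.2, 0.5, -1.4]
grip_width: 31.5
```

step_arm([
  [0, 0, 2, 0, 0, 0],
  [0, 0, 2, 0, 0, 0],
  [0, 0, 2, 0, 0, 0],
])

```text
time: 9.92
tool_pos: [452.8, -89.4, 95.0]
tcp_rot: [-3.141, -0.0, 1.538]
contact_force: [-0.4, -1.3, -2.3]
grip_width: 31.5
```

step_arm([
  [0, 0, 1.5, 0, 0, 0],
  [0, 0, 1.5, 0, 0, 0],
  [0, 0, 1.5, 0, 0, 0],
])

```text
time: 10.17
tool_pos: [453.0, -89.2, 93.9]
tcp_rot: [3.141, -0.0, 1.538]
contact_force: [-1.2, 1.0, 1.5]
grip_width: 31.7
```

step_arm([
  [0, 0, 1.5, 0, 0, 0],
  [0, 0, 1.5, 0, 0, 0],
  [0, 0, 1.5, 0, 0, 0],
])

```text
time: 10.42
tool_pos: [453.0, -89.1, 93.6]
tcp_rot: [3.141, -0.0, 1.538]
contact_force: [-5.2, 4.0, 18.3]
grip_width: 31.7
```

Contact came at TCP z 93.9. I relieve the down-force and slide in along tool y.

step_arm([
  [0, 0, -1.2, 0, 0, 0],
  [0, 14, -1.2, 0, 0, 0],
  [0, 28, -1.2, 0, 0, 0],
  [0, 42, -1.2, 0, 0, 0],
  [0, 55, -1.2, 0, 0, 0],
])

```text
time: 10.83
tool_pos: [504.9, -89.8, 93.7]
tcp_rot: [-3.134, -0.003, 1.538]
contact_force: [-12.4, 5.1, 15.4]
grip_width: 31.6
```

step_arm([
  [0, 8, 0, 0, 0, 0],
  [0, 16, 0, 0, 0, 0],
  [0, 24, 0, 0, 0, 0],
  [0, 32, 0, 0, 0, 0],
  [0, 40, 0, 0, 0, 0],
])

```text
time: 11.25
tool_pos: [544.8, -91.0, 93.7]
tcp_rot: [-3.134, -0.003, 1.538]
contact_force: [-13.4, 5.5, 15.9]
grip_width: 31.8
```

step_arm([
  [0, 3, -1, 0, 0, 0],
  [0, 6, -1, 0, 0, 0],
  [0, 9, -1, 0, 0, 0],
  [0, 12, -1, 0, 0, 0],
  [0, 12, -1, 0, 0, 0],
])

```text
time: 11.67
tool_pos: [559.6, -92.6, 94.0]
tcp_rot: [-3.141, -0.0, 1.538]
contact_force: [-3.0, 0.5, -0.2]
grip_width: 31.8
```

step_arm([
  [0, 2, 0, 0, 0, 0],
  [0, 2, 0, 0, 0, 0],
  [0, 2, 0, 0, 0, 0],
])

```text
time: 11.92
tool_pos: [560.0, -92.6, 93.8]
tcp_rot: [-3.137, -0.001, 1.538]
contact_force: [-6.9, 2.3, 3.2]
grip_width: 31.7
```

step_arm([
  [0, 2, 0, 0, 0, 0],
  [0, 2, 0, 0, 0, 0],
  [0, 2, 0, 0, 0, 0],
])

```text
time: 12.17
tool_pos: [561.6, -92.6, 93.9]
tcp_rot: [-3.136, -0.001, 1.538]
contact_force: [-4.9, 2.7, 3.4]
grip_width: 34.9
```

step_arm([
  [0, 0, 0, 0, 0, 0],
  [0, 0, 0, 0, 0, 0],
  [0, 0, 0, 0, 0, 0],
  [0, 0, 0, 0, 0, 0],
  [0, 0, 0, 0, 0, 0],
])

```text
time: 12.58
tool_pos: [560.7, -92.1, 93.8]
tcp_rot: [-3.134, -0.002, 1.538]
contact_force: [-11.2, 3.5, 7.6]
grip_width: 31.7
```

step_arm([
  [0, 2, 0, 0, 0, 0],
  [0, 2, 0, 0, 0, 0],
  [0, 2, 0, 0, 0, 0],
])

```text
time: 12.83
tool_pos: [561.0, -92.1, 93.9]
tcp_rot: [-3.13, -0.002, 1.538]
contact_force: [-18.2, 3.1, 13.4]
grip_width: 31.5
```

step_arm([
  [0, 1.5, 0, 0, 0, 0],
  [0, 1.5, 0, 0, 0, 0],
  [0, 1.5, 0, 0, 0, 0],
])

```text
time: 13.08
tool_pos: [561.3, -92.1, 94.0]
tcp_rot: [-3.127, -0.002, 1.538]
contact_force: [-22.6, 3.3, 17.3]
grip_width: 31.7
```

It hit the back stop at x ≈ 560.5. I release, rise, and return towards the carriers at the lookout pose.

step_arm([
  [0, -4, 0, 0, 0, 0],
  [0, -4, 0, 0, 0, 0],
  [0, -4, 0, 0, 0, 0],
  [0, -4, 0, 0, 0, 0],
  [0, -4, 0, 0, 0, 0],
], fingers=60)

```text
time: 13.5
tool_pos: [564.0, -93.3, 94.4]
tcp_rot: [3.14, 0.0, 1.538]
contact_force: [0.5, 0.1, 0.2]
grip_width: 58.1
```

step_arm([
  [0, 0, -40, 0, 0, 0],
  [0, 0, -80, 0, 0, 0],
  [0, 0, -120, 0, 0, 0],
  [0, -20, -160, 0, 0, 0],
  [0, -40, -190, 0, 0, 0],
])

```text
time: 13.92
tool_pos: [524.1, -91.9, 286.7]
tcp_rot: [3.139, 0.001, 1.538]
contact_force: [-0.1, -0.3, -0.3]
grip_width: 59.9
```

step_arm([
  [40, -10, -8, 0, 0, 0],
  [80, -20, -16, 0, 0, 0],
  [120, -30, -24, 0, 0, 0],
  [160, -36, -35, 0, 0, 0],
  [200, -42, -42, 0, 0, 0],
])

```text
time: 14.33
tool_pos: [487.8, 110.5, 327.6]
tcp_rot: [3.139, -0.0, 1.537]
contact_force: [1.2, -0.2, 0.5]
grip_width: 59.9
```

step_arm([
  [40, 0, 0, 0, 0, 0],
  [80, 0, 0, 0, 0, 0],
  [120, 0, 0, 0, 0, 0],
  [160, 0, 0, 0, 0, 0],
  [160, 0, 0, 0, 0, 0],
])

```text
time: 14.75
tool_pos: [492.7, 275.2, 325.7]
tcp_rot: [-3.142, -0.003, 1.544]
contact_force: [-0.4, -0.6, -0.3]
grip_width: 59.9
```

```bash
python3 -c "
from car import *
st();find(cap('wrist'),'c2')
p=cap('top');cv2.imwrite('pics/t2.png',cv2.resize(p['color'][170:285,260:400,::-1],None,fx=5,fy=5,interpolation=cv2.INTER_CUBIC))"
```

```text
t 14.75 tcp [492.7 275.2 325.7] rot [-3.142e+00 -3.000e-03  1.544e+00] F [-0.4 -0.6 -0.3] w 59.9
0.77 carrier [4.13187e+02 3.61567e+02 8.90000e-02] 1-IoU 0.037
0.75 carrier [ 4.98302e+02  4.53455e+02 -9.30000e-02] 1-IoU 0.223
0.62 carrier [6.02840e+02 3.20241e+02 5.45000e-01] 1-IoU 0.198
```

View pics/t2.png

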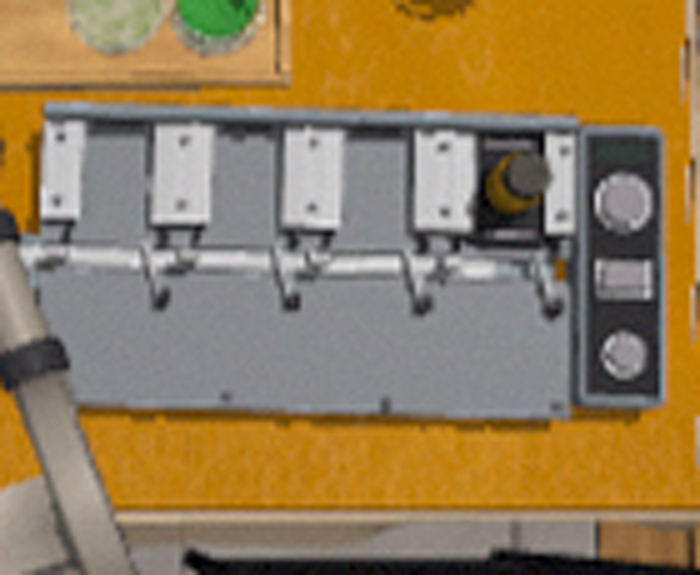

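Carrier 1 is in the right bay with its catch leaf at rest: tip at (540,265), pivot at (552,305), the same slant as the other leaves. The next carrier is at (413.2, 361.6), yaw 0.089.

step_arm([
  [84, -82, 160, 0, 0, -0.115],
  [84, -82, 160, 0, 0, -0.115],
  [84, -82, 160, 0, 0, -0.115],
  [84, -82, 160, 0, 0, -0.115],
  [84, -82, 160, 0, 0, -0.115],
])

```text
time: 15.32
tool_pos: [412.9, 354.5, 164.2]
tcp_rot: [-3.14, 0.001, 1.651]
contact_force: [0.7, 0.8, -0.2]
grip_width: 59.9
```

step_arm([
  [0, 0, 0, 0, 0, 0],
  [0, 0, 0, 0, 0, 0],
])

```text
time: 15.48
tool_pos: [414.0, 354.4, 165.7]
tcp_rot: [-3.14, 0.001, 1.653]
contact_force: [1.0, 0.0, 0.5]
grip_width: 60.2
```

```bash
python3 -c "
from h import *
st();print(delta(413.2,361.6,63,1.66))"
```

```text
t 15.48 tcp [414.  354.4 165.7] rot [-3.140e+00  1.000e-03  1.653e+00] F [1.  0.  0.5] w 60.2
(array([ 7.400e+00, -1.000e-01,  1.027e+02]), array([-0.002,  0.001, -0.007]))
```

step_arm([
  [7, 0, 35, 0, 0, 0],
  [7, 0, 70, 0, 0, 0],
  [7, 0, 103, 0, 0, 0],
  [7, 0, 103, 0, 0, 0],
  [7, 0, 103, 0, 0, 0],
])

```text
time: 15.9
tool_pos: [415.0, 361.4, 64.0]
tcp_rot: [-3.141, 0.0, 1.651]
contact_force: [0.6, 0.5, 0.7]
grip_width: 59.8
```

step_arm([
  [0, 0, 0, 0, 0, 0],
  [0, 0, 0, 0, 0, 0],
  [0, 0, 0, 0, 0, 0],
  [0, 0, 0, 0, 0, 0],
  [0, 0, 0, 0, 0, 0],
], fingers=20)

```text
time: 16.32
tool_pos: [413.7, 362.8, 64.4]
tcp_rot: [3.141, -0.001, 1.653]
contact_force: [-1.2, -0.1, 9.1]
grip_width: 31.6
```

step_arm([
  [0, 0, -40, 0, 0, 0],
  [0, 0, -80, 0, 0, 0],
  [0, 0, -117, 0, 0, 0],
  [0, 0, -117, 0, 0, 0],
])

```text
time: 16.65
tool_pos: [416.5, 364.6, 188.0]
tcp_rot: [3.13, -0.007, 1.653]
contact_force: [1.0, 0.7, -1.2]
grip_width: 31.7
```

```bash
python3 -c "
from h import *
st();print(delta(453,-7,178,1.538))"
```

```text
t 16.65 tcp [416.5 364.6 188. ] rot [ 3.13  -0.007  1.653] F [ 1.   0.7 -1.2] w 31.7
(array([-373.4,    5.7,    7.6]), array([ 0.012, -0.007,  0.115]))
```

step_arm([
  [-40, 1, 0, 0, 0, 0],
  [-80, 2, 0, 0, 0, 0],
  [-120, 3, 0, 0, 0, 0],
  [-160, 4, 0, 0, 0, 0],
  [-200, 5, 0, 0, 0, 0],
])

```text
time: 17.07
tool_pos: [434.4, 162.0, 180.0]
tcp_rot: [-3.141, 0.0, 1.654]
contact_force: [0.4, 0.1, -2.2]
grip_width: 31.5
```

step_arm([
  [-40, 1, 0, 0, 0, 0.03],
  [-80, 2, 0, 0, 0, 0.06],
  [-120, 3, 20, 0, 0, 0.115],
  [-160, 4, 40, 0, 0, 0.115],
  [-170, 5, 50, 0, 0, 0.115],
])

```text
time: 17.48
tool_pos: [453.5, -9.1, 129.1]
tcp_rot: [-3.141, 0.001, 1.535]
contact_force: [-0.2, 0.2, -1.2]
grip_width: 31.7
```

step_arm([
  [0, 0, 15, 0, 0, 0],
  [0, 0, 15, 0, 0, 0],
  [0, 0, 15, 0, 0, 0],
])

```text
time: 17.73
tool_pos: [453.1, -5.3, 114.7]
tcp_rot: [-3.139, -0.001, 1.537]
contact_force: [0.5, -0.1, -1.6]
grip_width: 31.6
```

```bash
python3 -c "
from h import *
st();print(delta(453,-7.3,94.5,1.538))
p=cap('wrist')
e=cv2.cvtColor(p['color'],cv2.COLOR_RGB2HSV)[...,2];m=(e[160:215,180:370]<45).astype(np.uint8)
print(np.nonzero(m.sum(0)>10)[0][[0,-1]]+180, np.nonzero(m.sum(1)>60)[0][0]+160)"
```

```text
t 17.73 tcp [453.1  -5.3 114.7] rot [-3.139e+00 -1.000e-03  1.537e+00] F [ 0.5 -0.1 -1.6] w 31.6
(array([-2. , -0. , 20.2]), array([-0.002, -0.001, -0.001]))
[206 340] 190
```

step_arm([
  [-2, 0, 10, 0, 0, 0],
  [-2, 0, 19, 0, 0, 0],
  [-2, 0, 19, 0, 0, 0],
  [-2, 0, 19, 0, 0, 0],
])

```text
time: 18.12
tool_pos: [453.6, -6.9, 96.3]
tcp_rot: [-3.141, -0.0, 1.539]
contact_force: [-0.1, -0.1, -1.9]
grip_width: 31.1
```

step_arm([
  [0, 0, 1, 0, 0, 0],
  [0, 0, 1, 0, 0, 0],
  [0, 0, 1, 0, 0, 0],
])

```text
time: 18.37
tool_pos: [454.0, -7.3, 95.6]
tcp_rot: [3.141, -0.0, 1.538]
contact_force: [0.2, 0.2, -2.8]
grip_width: 31.7
```

step_arm([
  [0, 0, 1, 0, 0, 0],
  [0, 0, 1, 0, 0, 0],
  [0, 0, 1, 0, 0, 0],
])

```text
time: 18.62
tool_pos: [454.1, -7.3, 94.6]
tcp_rot: [3.141, -0.0, 1.538]
contact_force: [0.0, 2.6, 3.4]
grip_width: 31.5
```

step_arm([
  [0, 0, 0.7, 0, 0, 0],
  [0, 0, 0.7, 0, 0, 0],
  [0, 0, 0.7, 0, 0, 0],
])

```text
time: 18.87
tool_pos: [454.1, -7.1, 94.4]
tcp_rot: [3.14, -0.001, 1.538]
contact_force: [-1.6, 5.4, 11.1]
grip_width: 31.7
```

step_arm([
  [0, 0, -0.8, 0, 0, 0],
  [0, 14, -0.8, 0, 0, 0],
  [0, 28, -0.8, 0, 0, 0],
  [0, 42, -0.8, 0, 0, 0],
  [0, 55, -0.8, 0, 0, 0],
])

```text
time: 19.28
tool_pos: [505.6, -7.9, 94.2]
tcp_rot: [-3.133, -0.002, 1.538]
contact_force: [-10.8, 5.5, 10.1]
grip_width: 31.4
```

step_arm([
  [0, 10, 0, 0, 0, 0],
  [0, 20, 0, 0, 0, 0],
  [0, 30, 0, 0, 0, 0],
  [0, 40, 0, 0, 0, 0],
  [0, 47, 0, 0, 0, 0],
])

```text
time: 19.7
tool_pos: [553.0, -9.5, 94.1]
tcp_rot: [-3.134, -0.002, 1.537]
contact_force: [-12.4, 6.0, 13.4]
grip_width: 31.7
```

step_arm([
  [0, 2, 0, 0, 0, 0],
  [0, 4, 0, 0, 0, 0],
  [0, 4, 0, 0, 0, 0],
  [0, 4, 0, 0, 0, 0],
])

```text
time: 20.03
tool_pos: [556.6, -9.6, 94.2]
tcp_rot: [-3.134, -0.002, 1.537]
contact_force: [-9.1, 6.3, 10.9]
grip_width: 31.6
```

step_arm([
  [0, 2, 0, 0, 0, 0],
  [0, 2, 0, 0, 0, 0],
  [0, 2, 0, 0, 0, 0],
])

```text
time: 20.28
tool_pos: [558.7, -9.7, 94.2]
tcp_rot: [-3.134, -0.002, 1.537]
contact_force: [-9.7, 5.4, 10.8]
grip_width: 31.5
```

step_arm([
  [0, 2, -0.5, 0, 0, 0],
  [0, 4, -0.5, 0, 0, 0],
  [0, 4, -0.5, 0, 0, 0],
  [0, 4, -0.5, 0, 0, 0],
])

```text
time: 20.62
tool_pos: [563.0, -10.2, 94.3]
tcp_rot: [-3.135, -0.002, 1.537]
contact_force: [-8.0, 4.2, 6.6]
grip_width: 31.7
```

step_arm([
  [0, 2, 0, 0, 0, 0],
  [0, 2, 0, 0, 0, 0],
  [0, 2, 0, 0, 0, 0],
])

```text
time: 20.87
tool_pos: [563.2, -10.1, 94.2]
tcp_rot: [-3.13, -0.002, 1.538]
contact_force: [-14.6, 3.3, 11.2]
grip_width: 31.9
```

step_arm([
  [0, 1, 0, 0, 0, 0],
  [0, 1, 0, 0, 0, 0],
  [0, 1, 0, 0, 0, 0],
])

```text
time: 21.12
tool_pos: [563.3, -10.1, 94.2]
tcp_rot: [-3.128, -0.002, 1.538]
contact_force: [-17.2, 4.3, 13.7]
grip_width: 31.6
```

It stopped at x 563.2, as predicted. I release and go for the next carrier.

step_arm([
  [0, -3, 0, 0, 0, 0],
  [0, -3, 0, 0, 0, 0],
  [0, -3, 0, 0, 0, 0],
  [0, -3, 0, 0, 0, 0],
  [0, -3, 0, 0, 0, 0],
], fingers=60)

```text
time: 21.53
tool_pos: [566.1, -11.3, 94.8]
tcp_rot: [3.141, 0.0, 1.538]
contact_force: [-0.0, 0.4, -0.1]
grip_width: 58.5
```

step_arm([
  [0, 0, -40, 0, 0, 0],
  [0, 0, -80, 0, 0, 0],
  [0, 0, -120, 0, 0, 0],
  [0, 0, -160, 0, 0, 0],
  [20, -10, -195, 0, 0, 0],
])

```text
time: 21.95
tool_pos: [557.7, 6.7, 292.5]
tcp_rot: [3.138, 0.002, 1.535]
contact_force: [0.9, -0.1, 0.7]
grip_width: 60.0
```

step_arm([
  [40, 0, -10, 0, 0, 0],
  [80, 0, -20, 0, 0, 0],
  [120, 0, -30, 0, 0, 0],
  [160, 0, -40, 0, 0, 0],
  [200, 0, -45, 0, 0, 0],
])

```text
time: 22.37
tool_pos: [563.2, 210.9, 336.5]
tcp_rot: [3.139, -0.001, 1.537]
contact_force: [0.6, -0.1, 0.5]
grip_width: 59.9
```

step_arm([
  [30, 0, 0, 0, 0, 0],
  [60, 0, 0, 0, 0, 0],
  [80, 0, 0, 0, 0, 0],
  [80, 0, 0, 0, 0, 0],
])

```text
time: 22.7
tool_pos: [565.1, 293.0, 334.0]
tcp_rot: [-3.141, -0.001, 1.542]
contact_force: [0.1, -0.3, 0.3]
grip_width: 60.1
```

```bash
python3 -c "
from car import *
st();o=find(cap('wrist'),'c3')
for q in o: print(delta(q[0],q[1],150,np.pi/2+q[2]))"
```

```text
t 22.7 tcp [565.1 293.  334. ] rot [-3.141e+00 -1.000e-03  1.542e+00] F [ 0.1 -0.3  0.3] w 60.1
0.72 carrier [6.02278e+02 3.20015e+02 5.54000e-01] 1-IoU 0.168
0.59 carrier [ 4.98690e+02  4.52984e+02 -1.00000e-01] 1-IoU 0.221
(array([ 31.8,  35.8, 184.3]), array([-0.001,  0.   , -0.585]))
(array([161.5, -71.9, 184.2]), array([-0.   ,  0.001,  0.069]))
```

View pics/c3.png

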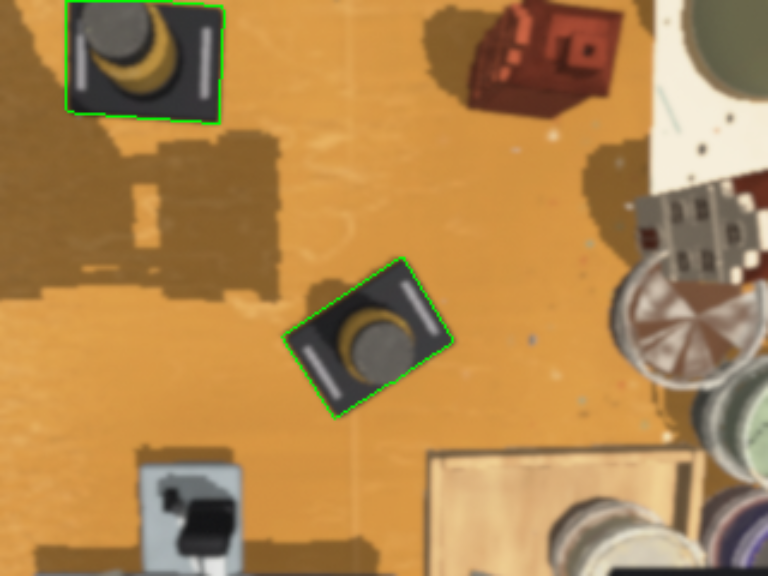

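The overlays fit both remaining carriers. Before picking the right-hand one I check how much room the gripper body has around it.

```bash
python3 -c "
from h import *
p=cap('wrist');s=cap('side')
for px in((700,320),(695,235),(595,540),(760,420),(640,300),(545,55),(430,455)):
  uv=np.array(px)/2.4+[150,0]
  for z in(0,60,100): X=ray(p,uv,z);print(px,z,np.round(X[:2]),'sidecrop',np.round((proj(s,X)-[160,130])*600/220))"

```

```text
(700, 320) 0 [774. 319.] sidecrop [ 38. 329.]
(700, 320) 60 [748. 324.] sidecrop [ 55. 288.]
(700, 320) 100 [730. 327.] sidecrop [ 66. 259.]
(695, 235) 0 [768. 361.] sidecrop [ 23. 356.]
(695, 235) 60 [742. 360.] sidecrop [ 42. 311.]
(695, 235) 100 [725. 360.] sidecrop [ 55. 280.]
(595, 540) 0 [726. 202.] sidecrop [131. 271.]
(595, 540) 60 [706. 222.] sidecrop [138. 237.]
(595, 540) 100 [692. 235.] sidecrop [143. 213.]
(760, 420) 0 [810. 266.] sidecrop [ 30. 291.]
(760, 420) 60 [779. 277.] sidecrop [ 47. 255.]
(760, 420) 100 [758. 285.] sidecrop [ 59. 229.]
(640, 300) 0 [743. 330.] sidecrop [ 62. 342.]
(640, 300) 60 [720. 333.] sidecrop [ 76. 299.]
(640, 300) 100 [705. 335.] sidecrop [ 87. 269.]
(545, 55) 0 [690. 446.] sidecrop [ 58. 433.]
(545, 55) 60 [674. 434.] sidecrop [ 74. 377.]
(545, 55) 100 [664. 427.] sidecrop [ 85. 338.]
(430, 455) 0 [636. 253.] sidecrop [194. 316.]
(430, 455) 60 [628. 266.] sidecrop [196. 277.]
(430, 455) 100 [622. 275.] sidecrop [196. 249.]
```

step_arm([
  [32, 36, 150, 0, 0, -0.585],
  [32, 36, 150, 0, 0, -0.585],
  [32, 36, 150, 0, 0, -0.585],
  [32, 36, 150, 0, 0, -0.585],
  [32, 36, 150, 0, 0, -0.585],
])

```text
time: 23.32
tool_pos: [600.9, 317.6, 176.3]
tcp_rot: [-3.129, -0.002, 2.127]
contact_force: [-1.3, -1.3, -0.1]
grip_width: 60.0
```

step_arm([
  [0, 0, 20, 0, 0, 0],
  [0, 0, 20, 0, 0, 0],
  [0, 0, 20, 0, 0, 0],
])

```text
time: 23.57
tool_pos: [602.6, 318.4, 164.3]
tcp_rot: [-3.139, -0.0, 2.121]
contact_force: [1.3, 0.3, 0.1]
grip_width: 60.0
```

```bash
python3 -c "
from h import *
st();print(delta(602.3,320.0,64,2.125))"
```

```text
t 23.57 tcp [602.6 318.4 164.3] rot [-3.139 -0.     2.121] F [1.3 0.3 0.1] w 60.0
(array([  1.5,   0.8, 100.3]), array([-0.002, -0.   , -0.004]))
```

step_arm([
  [1.5, 0.5, 35, 0, 0, 0],
  [1.5, 0.5, 70, 0, 0, 0],
  [1.5, 0.5, 100, 0, 0, 0],
  [1.5, 0.5, 100, 0, 0, 0],
  [1.5, 0.5, 100, 0, 0, 0],
])

```text
time: 23.98
tool_pos: [602.3, 320.7, 65.2]
tcp_rot: [-3.14, -0.0, 2.122]
contact_force: [1.1, 0.3, 0.6]
grip_width: 60.4
```

step_arm([
  [0, 0, 0, 0, 0, 0],
  [0, 0, 0, 0, 0, 0],
  [0, 0, 0, 0, 0, 0],
  [0, 0, 0, 0, 0, 0],
  [0, 0, 0, 0, 0, 0],
], fingers=20)

```text
time: 24.4
tool_pos: [602.7, 321.5, 66.2]
tcp_rot: [3.14, 0.0, 2.123]
contact_force: [0.0, -1.1, 9.0]
grip_width: 31.7
```

step_arm([
  [0, 0, -40, 0, 0, 0],
  [0, 0, -80, 0, 0, 0],
  [0, 0, -117, 0, 0, 0],
  [0, 0, -117, 0, 0, 0],
  [0, 0, -117, 0, 0, 0],
])

```text
time: 24.82
tool_pos: [603.3, 321.9, 185.0]
tcp_rot: [3.136, 0.001, 2.123]
contact_force: [-0.5, 0.2, -2.8]
grip_width: 31.4
```

```bash
python3 -c "
from h import *
st();print(delta(456.3,74.6,178,1.538))"
```

```text
t 24.82 tcp [603.3 321.9 185. ] rot [3.136e+00 1.000e-03 2.123e+00] F [-0.5  0.2 -2.8] w 31.4
(array([-133.4, -254.9,    5.6]), array([ 0.006, -0.001,  0.585]))
```

step_arm([
  [-18, -35, 0, 0, 0, 0],
  [-36, -69, 0, 0, 0, 0],
  [-54, -104, 0, 0, 0, 0],
  [-73, -139, 0, 0, 0, 0],
  [-90, -172, 0, 0, 0, 0],
])

```text
time: 25.23
tool_pos: [500.4, 152.8, 179.8]
tcp_rot: [-3.138, -0.001, 2.123]
contact_force: [1.5, -0.1, -2.0]
grip_width: 31.5
```

step_arm([
  [-10, -20, 0, 0, 0, 0.117],
  [-20, -40, 0, 0, 0, 0.234],
  [-30, -60, 0, 0, 0, 0.351],
  [-43, -83, 0, 0, 0, 0.468],
  [-43, -83, 0, 0, 0, 0.585],
])

```text
time: 25.65
tool_pos: [451.4, 71.8, 180.1]
tcp_rot: [-3.136, 0.001, 1.53]
contact_force: [-0.9, 0.1, -2.6]
grip_width: 31.6
```

step_arm([
  [0, 0, 35, 0, 0, 0],
  [0, 0, 60, 0, 0, 0],
  [0, 0, 60, 0, 0, 0],
  [0, 0, 60, 0, 0, 0],
])

```text
time: 25.98
tool_pos: [453.3, 74.4, 120.3]
tcp_rot: [-3.136, 0.0, 1.538]
contact_force: [0.6, -0.4, -1.9]
grip_width: 31.1
```

```bash
python3 -c "
from h import *
st();print(delta(456.3,74.6,98,1.538))
p=cap('wrist')
e=cv2.cvtColor(p['color'],cv2.COLOR_RGB2HSV)[...,2];m=(e[160:215,180:370]<45).astype(np.uint8)
print([np.nonzero(m[r])[0][[0,-1]]+180 for r in (35,45,54)], [np.nonzero(m[:,c-180])[0][0]+160 for c in(215,240,300,330)])"
```

```text
t 25.98 tcp [453.3  74.4 120.3] rot [-3.136  0.     1.538] F [ 0.6 -0.4 -1.9] w 31.1
(array([ 0.3,  3.2, 22.3]), array([-0.006,  0.   , -0.   ]))
[array([207, 339]), array([207, 339]), array([207, 339])] [np.int64(193), np.int64(193), np.int64(192), np.int64(192)]
```

step_arm([
  [0, 2.5, 12, 0, 0, 0],
  [0, 2.5, 22, 0, 0, 0],
  [0, 2.5, 22, 0, 0, 0],
  [0, 2.5, 22, 0, 0, 0],
])

```text
time: 26.37
tool_pos: [457.8, 74.8, 101.3]
tcp_rot: [3.14, -0.0, 1.538]
contact_force: [-3.6, 1.0, 3.2]
grip_width: 31.3
```

step_arm([
  [0, 0, 1, 0, 0, 0],
  [0, 0, 1, 0, 0, 0],
  [0, 0, 1, 0, 0, 0],
])

```text
time: 26.62
tool_pos: [457.7, 75.0, 100.5]
tcp_rot: [3.14, -0.001, 1.538]
contact_force: [-5.0, 3.7, 8.3]
grip_width: 31.6
```

step_arm([
  [0, 0, 1, 0, 0, 0],
  [0, 0, 1, 0, 0, 0],
  [0, 0, 1, 0, 0, 0],
])

```text
time: 26.87
tool_pos: [457.7, 75.3, 100.0]
tcp_rot: [3.14, -0.001, 1.538]
contact_force: [-6.7, 5.9, 13.4]
grip_width: 31.6
```

Contact came about 5 mm early, possibly on the catch pivot. I lift, back off 5 mm and look.

step_arm([
  [0, 0, -6, 0, 0, 0],
  [0, -5, -6, 0, 0, 0],
  [0, -5, -6, 0, 0, 0],
  [0, -5, -6, 0, 0, 0],
])

```text
time: 27.2
tool_pos: [452.3, 74.4, 104.0]
tcp_rot: [3.141, 0.0, 1.538]
contact_force: [0.6, -0.2, -1.5]
grip_width: 31.4
```

```bash
python3 -c "
from h import *
st()
p=cap('wrist','p3')"
```

```text
t 27.2 tcp [452.3  74.4 104. ] rot [3.141 0.    1.538] F [ 0.6 -0.2 -1.5] w 31.4
```

View pics/p3.png

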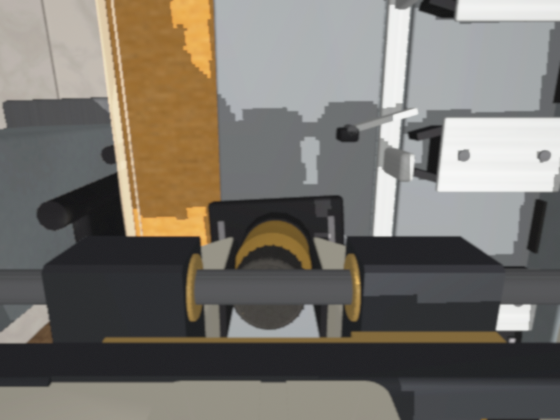

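Contact with the catch pivot tipped the carrier slightly in the grip: the plate edge now runs from (210,203) to (342,197). Setting it down on the clear apron should level it.

step_arm([
  [0, 0, 3, 0, 0, 0],
  [0, 0, 3, 0, 0, 0],
  [0, 0, 3, 0, 0, 0],
])

```text
time: 27.5
tool_pos: [452.3, 74.4, 100.4]
tcp_rot: [-3.141, -0.0, 1.538]
contact_force: [-0.3, 0.2, -1.3]
grip_width: 31.8
```

step_arm([
  [0, 0, 2, 0, 0, 0],
  [0, 0, 2, 0, 0, 0],
  [0, 0, 2, 0, 0, 0],
])

```text
time: 27.75
tool_pos: [452.6, 74.4, 98.9]
tcp_rot: [3.141, 0.0, 1.538]
contact_force: [0.9, -0.2, -0.3]
grip_width: 31.6
```

step_arm([
  [0, 0, 1, 0, 0, 0],
  [0, 0, 1, 0, 0, 0],
  [0, 0, 1, 0, 0, 0],
])

```text
time: 28.0
tool_pos: [452.8, 74.2, 98.4]
tcp_rot: [3.14, 0.0, 1.538]
contact_force: [-0.5, -2.1, 5.0]
grip_width: 31.1
```

step_arm([
  [0, 0, 1, 0, 0, 0],
  [0, 0, 1, 0, 0, 0],
  [0, 0, 1, 0, 0, 0],
])

```text
time: 28.25
tool_pos: [453.2, 74.0, 97.9]
tcp_rot: [3.139, 0.001, 1.538]
contact_force: [-0.4, -4.1, 9.1]
grip_width: 31.4
```

step_arm([
  [0, 0, -0.5, 0, 0, 0],
  [0, 0, -0.5, 0, 0, 0],
  [0, 0, -0.5, 0, 0, 0],
  [0, 0, -0.5, 0, 0, 0],
  [0, 0, -0.5, 0, 0, 0],
], fingers=55)

```text
time: 28.67
tool_pos: [452.2, 74.6, 97.1]
tcp_rot: [-3.141, -0.0, 1.538]
contact_force: [-0.5, 0.0, -0.6]
grip_width: 54.5
```

```bash
python3 -c "
from h import *
st()
p=cap('wrist','p4')
e=cv2.cvtColor(p['color'],cv2.COLOR_RGB2HSV)[...,2]
m=(e<45).astype(np.uint8)
cs=range(216,336,8); top=[np.nonzero(m[175:,c])[0][0]+175 for c in cs]; print(list(top))
k=np.polyfit(cs,top,1);a=ray(p,(216,np.polyval(k,216)),40);b=ray(p,(336,np.polyval(k,336)),40);print('yaw',np.arctan2(*(b-a)[[1,0]]),(a+b)/2)
rs=(205,212,220);print([np.nonzero(m[r,185:365])[0][[0,-1]]+185 for r in rs])
for c in (206,340):print(ray(p,(c,212),40))
"
```

```text
t 28.67 tcp [452.2  74.6  97.1] rot [-3.141 -0.     1.538] F [-0.5  0.  -0.6] w 54.5
[np.int64(203), np.int64(202), np.int64(201), np.int64(201), np.int64(200), np.int64(200), np.int64(199), np.int64(198), np.int64(198), np.int64(197), np.int64(197), np.int64(196), np.int64(196), np.int64(195), np.int64(194)]
yaw 0.04260582030041903 [454.59148589  95.33602244  40.        ]
[array([210, 340]), array([209, 341]), array([210, 341])]
[417.69988475  89.10462854  40.        ]
[488.05925396  86.74784613  40.        ]
```

View pics/p4.png

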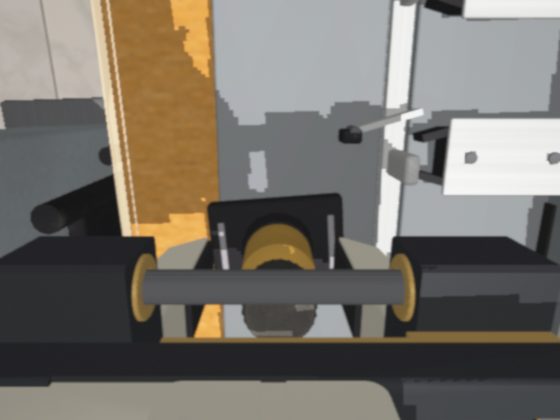

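After settling level, the plate is at yaw ≈ +0.04 instead of −0.03, centred near (455, 71). I regrasp it with the tool turned to match.

step_arm([
  [-3.5, 1, 0, 0, 0, -0.07],
  [-3.5, 1, 0, 0, 0, -0.07],
  [-3.5, 1, 0, 0, 0, -0.07],
])

```text
time: 28.97
tool_pos: [453.3, 71.0, 97.2]
tcp_rot: [-3.141, -0.0, 1.606]
contact_force: [-0.7, -0.4, -0.2]
grip_width: 55.1
```

step_arm([
  [0, 0, 0, 0, 0, 0],
  [0, 0, 0, 0, 0, 0],
  [0, 0, 0, 0, 0, 0],
  [0, 0, 0, 0, 0, 0],
  [0, 0, 0, 0, 0, 0],
], fingers=20)

```text
time: 29.38
tool_pos: [453.5, 71.0, 97.4]
tcp_rot: [3.141, -0.0, 1.607]
contact_force: [0.9, -0.4, 1.0]
grip_width: 31.6
```

step_arm([
  [0, 0, -6, 0, 0, 0],
  [3.5, -1, -6, 0, 0, 0.07],
  [3.5, -1, -6, 0, 0, 0.07],
  [3.5, -1, -6, 0, 0, 0.07],
])

```text
time: 29.72
tool_pos: [451.9, 74.5, 103.4]
tcp_rot: [-3.141, -0.0, 1.54]
contact_force: [0.1, -0.1, -1.7]
grip_width: 31.5
```

```bash
cat > edge.py <<'E'
from h import *
st()
p=cap('wrist'); o=bot.get_obs()
z=o["tool_pos"][2]-64+10
m=(cv2.cvtColor(p['color'],cv2.COLOR_RGB2HSV)[...,2]<45).astype(np.uint8)
cs=range(216,336,8); top=[np.nonzero(m[175:,c])[0][0]+175 for c in cs]; print(np.array(top))
k=np.polyfit(cs,top,1);a=ray(p,(216,np.polyval(k,216)),z);b=ray(p,(336,np.polyval(k,336)),z)
s=[np.median([np.nonzero(m[r,185:365])[0][i]+185 for r in(204,210,216)]) for i in(0,-1)]
print('yaw',np.arctan2(*(b-a)[[1,0]]),'edge',(a+b)/2,'xmid',(ray(p,(s[0],210),z)+ray(p,(s[1],210),z))[0]/2)
E
python3 edge.py
```

```text
t 29.72 tcp [451.9  74.5 103.4] rot [-3.141 -0.     1.54 ] F [ 0.1 -0.1 -1.7] w 31.5
[192 192 192 192 192 192 192 192 192 192 192 192 192 192 192]
yaw -0.03159398656066345 edge [454.44968321  99.1857478   49.36992476] xmid 452.6242998070641
```

Yaw is now −0.032 and the plate is level. I lower it and slide it in.

step_arm([
  [0, 0.5, 5.3, 0, 0, 0],
  [0, 0.5, 5.3, 0, 0, 0],
  [0, 0.5, 5.3, 0, 0, 0],
])

```text
time: 30.02
tool_pos: [452.4, 74.3, 97.6]
tcp_rot: [-3.141, -0.0, 1.538]
contact_force: [0.2, 0.2, -2.4]
grip_width: 31.3
```

step_arm([
  [0, 0, 0.7, 0, 0, 0],
  [0, 0, 0.7, 0, 0, 0],
  [0, 0, 0.7, 0, 0, 0],
])

```text
time: 30.27
tool_pos: [452.6, 74.3, 97.4]
tcp_rot: [-3.141, 0.0, 1.538]
contact_force: [-0.7, -0.2, 0.1]
grip_width: 31.2
```

step_arm([
  [0.7, 14, 0, 0, 0, 0],
  [0.7, 28, 0, 0, 0, 0],
  [0.7, 42, 0, 0, 0, 0],
  [0.7, 55, 0, 0, 0, 0],
  [0.7, 60, 0, 0, 0, 0],
])

```text
time: 30.68
tool_pos: [500.9, 76.9, 95.8]
tcp_rot: [-3.112, -0.005, 1.538]
contact_force: [-45.9, 16.1, 37.7]
grip_width: 32.9
```

step_arm([
  [0, 10, 0, 0, 0, 0],
  [0, 20, 0, 0, 0, 0],
  [0, 30, 0, 0, 0, 0],
  [0, 40, 0, 0, 0, 0],
  [0, 45, 0, 0, 0, 0],
])

```text
time: 31.1
tool_pos: [534.5, 76.5, 95.3]
tcp_rot: [-3.084, -0.005, 1.538]
contact_force: [-77.0, 15.1, 68.7]
grip_width: 91.8
```

step_arm([
  [0, 2, 0, 0, 0, 0],
  [0, 4, 0, 0, 0, 0],
  [0, 6, 0, 0, 0, 0],
  [0, 6, 0, 0, 0, 0],
])

```text
time: 31.43
tool_pos: [536.5, 76.4, 96.0]
tcp_rot: [-3.077, -0.004, 1.54]
contact_force: [-80.5, 15.0, 71.6]
grip_width: 91.5
```

step_arm([
  [0, 2, 0, 0, 0, 0],
  [0, 2, 0, 0, 0, 0],
  [0, 2, 0, 0, 0, 0],
])

```text
time: 31.68
tool_pos: [536.8, 76.3, 96.0]
tcp_rot: [-3.073, -0.004, 1.54]
contact_force: [-85.0, 13.7, 74.4]
grip_width: 91.7
```

The carrier jammed and the fingers were forced open. I back off at once and look.

step_arm([
  [0, -15, -1, 0, 0, 0],
  [0, -30, -1, 0, 0, 0],
  [0, -38, -1, 0, 0, 0],
  [0, -38, -1, 0, 0, 0],
], fingers=91)

```text
time: 32.02
tool_pos: [526.5, 72.9, 98.6]
tcp_rot: [-3.141, -0.0, 1.538]
contact_force: [-0.5, 0.2, 0.6]
grip_width: 91.0
```

```bash
python3 -c "
from h import *
st()
p=cap('wrist','j1')"
```

```text
t 32.02 tcp [526.5  72.9  98.6] rot [-3.141 -0.     1.538] F [-0.5  0.2  0.6] w 91.0
```

View pics/j1.png

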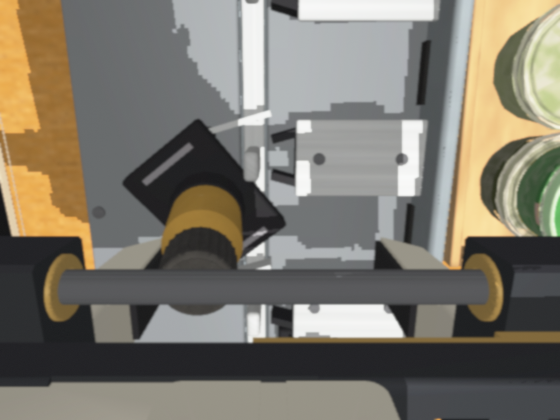

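The carrier is upright but turned about 45° on the apron, its corners near the catches of bay 3 and bay 2. I measure its pose and the catch pivots.

```bash
python3 - <<'E'
import fit, pickle
from car import *
P=lambda a:np.array(a)/1.9-[-60,0]-0.24
q=fit.q; R=np.array([[np.cos(q[2]),np.sin(q[2])],[-np.sin(q[2]),np.cos(q[2])]])
print("pivots local")
for a in((223,238),(360,244),(496,250),(635,257)): print(np.round(R@(ray(fit.p,P(a),42)[:2]-q[:2]),1))
print("tips")
for a in((201,180),(342,186),(484,193),(625,200)): print(np.round(R@(ray(fit.p,P(a),42)[:2]-q[:2]),1))
p=cap('wrist')
c=[ray(p,a,40) for a in((200,121),(124,183),(285,219))]
print(np.round(c,1), np.linalg.norm(c[0]-c[1]),np.linalg.norm(c[0]-c[2]))
m=(c[1]+c[2])/2; print("centre",m,"yaw",np.arctan2(*(c[2]-c[0])[[1,0]]))
print("cap",ray(p,(197,290),110))
E
```

```text
[ 5.257102e+02  3.169960e+01 -3.320000e-02  4.524260e+01 -6.319480e+01
 -1.922870e+02]
[-0.8  0.   2.   0.1 -0.2  0.2 -0.2 -0.  -0.2  0.4 -0.5 -0.3  0.7 -0. ]
bay [562.1 -92.6  30. ] apron [452.2 -88.9  30. ] [411.7 -87.6  30. ]
bay [564.8 -10.6  30. ] apron [454.9  -7.   30. ] [414.4  -5.6  30. ]
bay [567.5  71.3  30. ] apron [457.6  75.   30. ] [417.1  76.3  30. ]
bay [570.3 153.3  30. ] apron [460.3 156.9  30. ] [419.9 158.3  30. ]
key [ 456.2 -158.4   50. ]
key [ 504.1 -160.    50. ]
key [ 552.1 -161.6   50. ]Traceback (most recent call last):
  File "<stdin>", line 4, in <module>
AttributeError: 'function' object has no attribute 'q'
```

```bash
python3 - <<'E' | tail -16
from h import *
import fit as F
P=lambda a:np.array(a)/1.9-[-60,0]-0.24
q=F.q; R=np.array([[np.cos(q[2]),np.sin(q[2])],[-np.sin(q[2]),np.cos(q[2])]])
print("pivots local")
for a in((223,238),(360,244),(496,250),(635,257)): print(np.round(R@(ray(F.p,P(a),42)[:2]-q[:2]),1))
print("tips")
for a in((201,180),(342,186),(484,193),(625,200)): print(np.round(R@(ray(F.p,P(a),42)[:2]-q[:2]),1))
p=cap('wrist')
c=[ray(p,a,40) for a in((200,121),(124,183),(285,219))]
print(np.round(c,1), np.linalg.norm(c[0]-c[1]),np.linalg.norm(c[0]-c[2]))
m=(c[1]+c[2])/2; print("centre",m,"yaw",np.arctan2(*(c[2]-c[0])[[1,0]]))
print("cap",ray(p,(197,290),110))
E
```

```text
key [ 552.1 -161.6   50. ]
pivots local
[-35.2  91.5]
[-35.1  11.2]
[-35.  -68.9]
[ -35.4 -151.2]
tips
[ -3.1 103.5]
[-2.8 22.5]
[ -3.  -59.5]
[  -3.3 -141.4]
[[493.4 133.8  40. ]
 [451.5 103.8  40. ]
 [534.5  81.5  40. ]] 51.6138257407448 66.50369978493904
centre [492.96630235  92.62012635  40.        ] yaw -0.9056559404868247
cap [500.85706866  77.27276966 110.        ]
```

The corner lengths and the cap offset suggest the carrier is tipped about 12°, with one end resting on bay 3's catch. I rise and take a clear view from above.

step_arm([
  [0, 0, -40, 0, 0, 0],
  [0, 0, -80, 0, 0, 0],
  [0, 0, -120, 0, 0, 0],
  [-20, -10, -140, 0, 0, 0],
  [-50, -25, -150, 0, 0, 0],
])

```text
time: 32.53
tool_pos: [504.5, 23.7, 252.2]
tcp_rot: [3.132, 0.0, 1.54]
contact_force: [0.3, -1.0, -0.9]
grip_width: 91.3
```

step_arm([
  [-20, 0, 0, 0, 0, 0],
  [-20, 0, 0, 0, 0, 0],
  [-20, 0, 0, 0, 0, 0],
])

```text
time: 32.78
tool_pos: [501.6, 2.3, 248.6]
tcp_rot: [3.14, -0.0, 1.535]
contact_force: [-0.4, 0.3, -0.5]
grip_width: 91.4
```

```bash
python3 -c "
from h import *
import pickle
st()
p=cap('wrist','j2');pickle.dump(p,open('j2.pkl','wb'))
print(-p['R'].T@p['t'])
for d in bot.boxes_of('carrier_0',p): print(d)"
```

```text
t 32.78 tcp [501.6   2.3 248.6] rot [ 3.14  -0.     1.535] F [-0.4  0.3 -0.5] w 91.4
[503.63255145  68.49024934 381.09677135]
{'rect': [257.7, 75.2, 97.8, 109.8], 'p': 0.89}
{'rect': [339.0, 197.6, 74.8, 65.7], 'p': 0.83}
{'rect': [335.1, 286.6, 72.1, 79.1], 'p': 0.71}
```

View pics/j2.png

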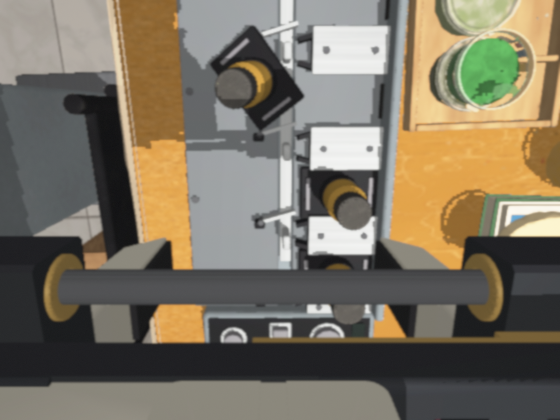

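The carrier stands beside bay 2's lane, with plate corners at (251,25), (211,65), (262,131) and (303,96) and its cap at (236,88). The two other carriers are in place. I get its pose with PnP.

```bash
python3 - <<'E'
from h import *
import pickle
p=pickle.load(open('j2.pkl','rb'))
img=np.array([(251,25),(211,65),(262,131),(303,96),(236,88)],float)
obj=np.array([(-36,25,10),(-36,-25,10),(36,-25,10),(36,25,10),(0,0,80)],float)
K=np.array([[p['fx'],0,p['cx']],[0,p['fy'],p['cy']],[0,0,1]])
ok,rv,tv=cv2.solvePnP(obj,img,K,None)
R=p['R'].T@cv2.Rodrigues(rv)[0]; o=p['R'].T@(tv[:,0]-p['t'])
print("origin",o); print(np.round(R,3)); print("err",np.round(cv2.projectPoints(obj,rv,tv,K,None)[0][:,0]-img,1))
print(np.round((R@obj.T).T+o,1)); print("axis at 45",o+R@[0,0,45.])
print("long dir yaw",np.arctan2(R[1,0],R[0,0]))
E
```

```text
Traceback (most recent call last):
cv2.error: OpenCV(4.12.0) /io/opencv/modules/calib3d/src/calibration_base.cpp:1346: error: (-2:Unspecified error) in function 'void cv::findExtrinsicCameraParams2(const cv::Mat&, const cv::Mat&, const cv::Mat&, const cv::Mat&, cv::Mat&, cv::Mat&, int)'
> DLT algorithm needs at least 6 points for pose estimation from 3D-2D point correspondences. (expected: 'count >= 6'), where
>     'count' is 5
> must be greater than or equal to
>     '6' is 6
```

```bash
python3 - <<'E'
from h import *
import pickle
p=pickle.load(open('j2.pkl','rb'))
img=np.array([(251,25),(211,65),(262,131),(303,96),(236,88)],float)
obj=np.array([(-36,25,10),(-36,-25,10),(36,-25,10),(36,25,10),(0,0,80)],float)
K=np.array([[p['fx'],0,p['cx']],[0,p['fy'],p['cy']],[0,0,1]])
ok,rv,tv=cv2.solvePnP(obj,img,K,None,flags=cv2.SOLVEPNP_SQPNP)
rv,tv=cv2.solvePnPRefineLM(obj,img,K,None,rv,tv)
R=p['R'].T@cv2.Rodrigues(rv)[0]; o=p['R'].T@(tv[:,0]-p['t'])
print("origin",o); print(np.round(R,3)); print("err",np.round(cv2.projectPoints(obj,rv,tv,K,None)[0][:,0]-img,1))
print(np.round((R@obj.T).T+o,1)); print("axis at 45",o+R@[0,0,45.])
print("long dir yaw",np.arctan2(R[1,0],R[0,0]))
E
```

```text
origin [493.1689744   93.86939714  24.3185853 ]
[[ 0.595  0.783 -0.182]
 [-0.804  0.58  -0.133]
 [ 0.001  0.226  0.974]]
err [[ 0.9  0.6]
 [-0.9  0.6]
 [-0.8 -0.9]
 [ 1.1 -0.5]
 [-0.2  0.1]]
[[489.5 136.   39.7]
 [450.4 107.   28.4]
 [493.2  49.1  28.5]
 [532.3  78.1  39.7]
 [478.6  83.2 102.3]]
axis at 45 [484.97270716  87.86905769  68.15712007]
long dir yaw -0.9334680934640315
```

The carrier is tipped 13° about its long axis. I grasp it with the jaws along that axis (tool yaw 0.638), so it can swing level in the grip.

step_arm([
  [40, -10, 0, 0, 0, 0.12],
  [83, -20, 0, 0, 0, 0.24],
  [83, -20, 0, 0, 0, 0.36],
  [83, -20, 0, 0, 0, 0.48],
  [83, -20, 0, 0, 0, 0.6],
], fingers=60)

```text
time: 33.3
tool_pos: [483.1, 89.2, 247.9]
tcp_rot: [-3.141, -0.0, 0.94]
contact_force: [-1.0, 0.4, -0.6]
grip_width: 62.7
```

step_arm([
  [0, 0, 20, 0, 0, 0.12],
  [0, 0, 40, 0, 0, 0.24],
  [0, 0, 60, 0, 0, 0.3],
  [0, 0, 60, 0, 0, 0.3],
  [0, 0, 60, 0, 0, 0.3],
])

```text
time: 33.72
tool_pos: [482.9, 87.9, 187.6]
tcp_rot: [-3.14, 0.002, 0.646]
contact_force: [0.9, -0.2, 0.8]
grip_width: 60.1
```

```bash
python3 -c "
from h import *
st();print(delta(484,86,92,.638))
p=cap('wrist')
for d in bot.boxes_of('carrier_0',p)[:2]: print(d)"
```

```text
t 33.72 tcp [482.9  87.9 187.6] rot [-3.14e+00  2.00e-03  6.46e-01] F [ 0.9 -0.2  0.8] w 60.1
(array([-0. ,  2.3, 95.6]), array([-0.002,  0.002,  0.008]))
{'rect': [445.6, 187.9, 128.0, 97.2], 'p': 0.66}
{'rect': [275.4, 201.9, 100.7, 106.5], 'p': 0.64}
```

step_arm([
  [0, 2, 30, 0, 0, 0],
  [0, 2, 60, 0, 0, 0],
  [0, 2, 80, 0, 0, 0],
  [0, 2, 94, 0, 0, 0],
  [0, 2, 94, 0, 0, 0],
])

```text
time: 34.23
tool_pos: [483.6, 85.6, 92.9]
tcp_rot: [-3.14, 0.002, 0.644]
contact_force: [-0.1, -0.8, 0.6]
grip_width: 59.9
```

step_arm([
  [0, 0, 0, 0, 0, 0],
  [0, 0, 0, 0, 0, 0],
  [0, 0, 0, 0, 0, 0],
  [0, 0, 0, 0, 0, 0],
  [0, 0, 0, 0, 0, 0],
], fingers=20)

```text
time: 34.65
tool_pos: [484.7, 85.8, 95.3]
tcp_rot: [3.141, -0.002, 0.643]
contact_force: [-0.8, 2.4, 3.6]
grip_width: 31.7
```

step_arm([
  [0, 0, -15, 0, 0, 0],
  [0, 0, -30, 0, 0, 0],
  [0, 0, -40, 0, 0, 0],
  [0, 0, -40, 0, 0, 0],
])

```text
time: 34.98
tool_pos: [485.4, 85.5, 136.3]
tcp_rot: [3.139, -0.003, 0.643]
contact_force: [0.4, 1.0, -2.4]
grip_width: 31.7
```

```bash
python3 -c "
from h import *
st();print(delta(440,77,150,1.538))"
```

```text
t 34.98 tcp [485.4  85.5 136.3] rot [ 3.139e+00 -3.000e-03  6.430e-01] F [ 0.4  1.  -2.4] w 31.7
(array([-41.4, -20.4, -13.9]), array([ 0.004, -0.002, -0.895]))
```

It is held. I turn it back to the shaker's yaw over the clear apron.

step_arm([
  [-16, -8, 0, 0, 0, -0.12],
  [-33, -16, 0, 0, 0, -0.24],
  [-33, -16, 0, 0, 0, -0.36],
  [-33, -16, 0, 0, 0, -0.48],
  [-33, -16, 0, 0, 0, -0.6],
])

```text
time: 35.4
tool_pos: [447.7, 78.4, 133.9]
tcp_rot: [-3.141, 0.0, 1.249]
contact_force: [1.0, 0.5, -0.8]
grip_width: 31.6
```

step_arm([
  [0, 0, 0, 0, 0, -0.12],
  [0, 0, 0, 0, 0, -0.24],
  [0, 0, 10, 0, 0, -0.295],
  [0, 0, 20, 0, 0, -0.295],
  [0, 0, 20, 0, 0, -0.295],
])

```text
time: 35.82
tool_pos: [446.9, 78.5, 112.5]
tcp_rot: [-3.138, 0.0, 1.538]
contact_force: [-0.4, -0.2, -1.9]
grip_width: 31.4
```

```bash
python3 edge.py; python3 -c "
from h import *
print(delta(450,77,100,1.538))"
```

```text
t 35.82 tcp [446.9  78.5 112.5] rot [-3.138  0.     1.538] F [-0.4 -0.2 -1.9] w 31.4
[176 176 176 176 176 176 177 177 177 177 177 177 177 177 177]
yaw -0.04506853446974576 edge [449.47556978 111.25320142  59.26002895] xmid 446.6027695191989
(array([-1.4,  2.8, 13.3]), array([-0.003,  0.   , -0.001]))
```

step_arm([
  [0, 0, 8, 0, 0, 0],
  [0, 0, 12, 0, 0, 0],
  [0, 0, 12, 0, 0, 0],
  [0, 0, 12, 0, 0, 0],
])

```text
time: 36.2
tool_pos: [448.2, 78.5, 102.2]
tcp_rot: [-3.141, -0.0, 1.538]
contact_force: [1.5, 0.6, -2.6]
grip_width: 31.3
```

step_arm([
  [0, 0, 2, 0, 0, 0],
  [0, 0, 2, 0, 0, 0],
  [0, 0, 2, 0, 0, 0],
])

```text
time: 36.45
tool_pos: [448.4, 78.5, 100.4]
tcp_rot: [3.141, -0.0, 1.538]
contact_force: [0.1, -0.4, -1.4]
grip_width: 31.9
```

step_arm([
  [0, 0, 1, 0, 0, 0],
  [0, 0, 1, 0, 0, 0],
  [0, 0, 1, 0, 0, 0],
])

```text
time: 36.7
tool_pos: [448.3, 78.5, 99.4]
tcp_rot: [3.142, -0.0, 1.538]
contact_force: [-0.1, 0.2, -1.7]
grip_width: 31.8
```

step_arm([
  [0, 0, 1.5, 0, 0, 0],
  [0, 0, 1.5, 0, 0, 0],
  [0, 0, 1.5, 0, 0, 0],
])

```text
time: 36.95
tool_pos: [448.2, 78.5, 97.8]
tcp_rot: [-3.141, -0.0, 1.538]
contact_force: [0.4, -0.3, -1.0]
grip_width: 32.1
```

step_arm([
  [0, 0, 1.5, 0, 0, 0],
  [0, 0, 1.5, 0, 0, 0],
  [0, 0, 1.5, 0, 0, 0],
])

```text
time: 37.2
tool_pos: [448.3, 78.5, 96.2]
tcp_rot: [-3.141, -0.0, 1.538]
contact_force: [0.7, -0.5, -1.4]
grip_width: 31.6
```

step_arm([
  [0, 0, 1.5, 0, 0, 0],
  [0, 0, 1.5, 0, 0, 0],
  [0, 0, 1.5, 0, 0, 0],
])

```text
time: 37.45
tool_pos: [448.4, 78.6, 95.1]
tcp_rot: [3.141, -0.0, 1.538]
contact_force: [-1.1, 1.4, 2.9]
grip_width: 31.9
```

step_arm([
  [0, 0, 1, 0, 0, 0],
  [0, 0, 2, 0, 0, 0],
  [0, 0, 2, 0, 0, 0],
  [0, 0, 2, 0, 0, 0],
])

```text
time: 37.78
tool_pos: [448.1, 79.3, 94.1]
tcp_rot: [3.141, -0.001, 1.538]
contact_force: [-6.2, 4.9, 16.6]
grip_width: 31.9
```

step_arm([
  [0, 0, 0, 0, 0, 0],
  [0, 0, 0, 0, 0, 0],
  [0, 0, 0, 0, 0, 0],
  [0, 0, 0, 0, 0, 0],
  [0, 0, 0, 0, 0, 0],
], fingers=55)

```text
time: 38.2
tool_pos: [448.3, 78.4, 92.6]
tcp_rot: [-3.141, 0.0, 1.538]
contact_force: [-0.8, 0.3, -0.2]
grip_width: 54.3
```

```bash
sed -i 's/-64+10/-OFF+10/; s/^st()/import sys; OFF=float(sys.argv[1]); st()/; s/m\[175:,c\])\[0\]\[0\]+175/m[150:,c])[0][0]+150/' edge.py; python3 edge.py 63
```

```text
t 38.2 tcp [448.3  78.4  92.6] rot [-3.141  0.     1.538] F [-0.8  0.3 -0.2] w 54.3
[171 171 171 171 171 171 171 171 171 172 172 172 172 172 172]
yaw -0.045820954166701795 edge [451.25021035 113.86687829  39.64895045] xmid 448.3021182637396
```

It settled flat at yaw −0.045, with its centre at y ≈ 88.9. I shift 10.5 mm over it and regrip.

step_arm([
  [10.5, 0, -1.5, 0, 0, 0.012],
  [10.5, 0, -1.5, 0, 0, 0.012],
  [10.5, 0, -1.5, 0, 0, 0.012],
])

```text
time: 38.5
tool_pos: [448.7, 89.1, 94.3]
tcp_rot: [3.142, 0.0, 1.527]
contact_force: [0.2, 0.4, 0.4]
grip_width: 54.9
```

step_arm([
  [0, 0, 0, 0, 0, 0],
  [0, 0, 0, 0, 0, 0],
  [0, 0, 0, 0, 0, 0],
  [0, 0, 0, 0, 0, 0],
  [0, 0, 0, 0, 0, 0],
], fingers=20)

```text
time: 38.92
tool_pos: [448.5, 88.8, 94.3]
tcp_rot: [-3.141, 0.0, 1.526]
contact_force: [0.6, -0.2, 0.4]
grip_width: 31.3
```

step_arm([
  [0, 0, -8, 0, 0, 0],
  [-12, 4, -8, 0, 0, -0.012],
  [-12, 4, -8, 0, 0, -0.012],
  [-12, 4, -8, 0, 0, -0.012],
])

```text
time: 39.25
tool_pos: [452.2, 76.7, 102.6]
tcp_rot: [3.141, -0.0, 1.536]
contact_force: [-1.0, 0.6, -2.5]
grip_width: 31.8
```

```bash
python3 edge.py 64.5; python3 -c "
from h import *
p=cap('wrist','r1')"
```

```text
t 39.25 tcp [452.2  76.7 102.6] rot [ 3.141 -0.     1.536] F [-1.   0.6 -2.5] w 31.8
[191 190 190 190 190 190 190 190 190 190 190 190 190 190 190]
yaw -0.03188561299929749 edge [454.81468323 102.29002786  47.93384456] xmid 452.9231392184873
```

View pics/r1.png

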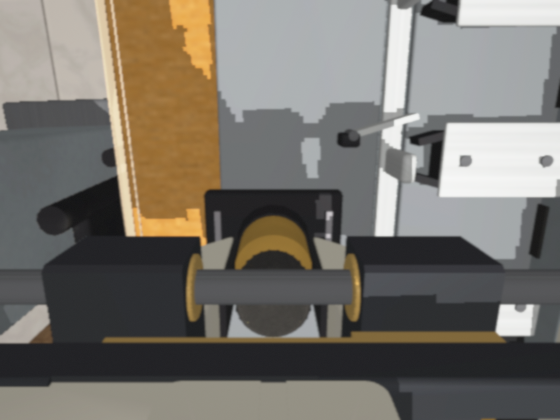

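It is held square and level, about 2 mm to the left of the lane centre and away from the pivot. I lower it and slide gently, checking the force.

step_arm([
  [0, 0, 8, 0, 0, 0],
  [0, 0, 8, 0, 0, 0],
  [0, 0, 8, 0, 0, 0],
])

```text
time: 39.6
tool_pos: [452.1, 77.1, 94.0]
tcp_rot: [-3.141, -0.0, 1.538]
contact_force: [0.7, 0.1, -2.1]
grip_width: 31.8
```

step_arm([
  [0, 8, 0, 0, 0, 0],
  [0, 16, 0, 0, 0, 0],
  [0, 24, 0, 0, 0, 0],
  [0, 24, 0, 0, 0, 0],
])

```text
time: 39.93
tool_pos: [474.3, 77.0, 94.2]
tcp_rot: [-3.136, -0.001, 1.538]
contact_force: [-7.8, 4.7, 5.9]
grip_width: 31.6
```

step_arm([
  [0, 6, 0, 0, 0, 0],
  [0, 12, 0, 0, 0, 0],
  [0, 18, 0, 0, 0, 0],
  [0, 18, 0, 0, 0, 0],
])

```text
time: 40.27
tool_pos: [492.4, 76.6, 94.3]
tcp_rot: [-3.137, -0.001, 1.538]
contact_force: [-7.3, 6.2, 7.0]
grip_width: 31.4
```

step_arm([
  [0, 6, 0, 0, 0, 0],
  [0, 12, 0, 0, 0, 0],
  [0, 12, 0, 0, 0, 0],
])

```text
time: 40.52
tool_pos: [504.7, 76.1, 94.2]
tcp_rot: [-3.137, -0.001, 1.538]
contact_force: [-4.6, 3.7, 5.7]
grip_width: 31.5
```

step_arm([
  [-0.5, 6, 0, 0, 0, 0],
  [-1, 12, 0, 0, 0, 0],
  [-1.5, 18, 0, 0, 0, 0],
  [-1.5, 24, 0, 0, 0, 0],
  [-1.5, 24, 0, 0, 0, 0],
])

```text
time: 40.93
tool_pos: [528.6, 74.1, 94.2]
tcp_rot: [-3.137, -0.002, 1.537]
contact_force: [-5.4, 6.0, 7.6]
grip_width: 31.7
```

step_arm([
  [0, 6, 0, 0, 0, 0],
  [0, 12, 0, 0, 0, 0],
  [0, 18, 0, 0, 0, 0],
  [0, 18, 0, 0, 0, 0],
])

```text
time: 41.27
tool_pos: [546.8, 73.6, 94.3]
tcp_rot: [-3.137, -0.002, 1.537]
contact_force: [-4.8, 4.3, 6.6]
grip_width: 31.8
```

step_arm([
  [-0.7, 5, 0, 0, 0, 0],
  [-0.7, 10, 0, 0, 0, 0],
  [-0.7, 15, 0, 0, 0, 0],
  [-0.7, 15, 0, 0, 0, 0],
])

```text
time: 41.6
tool_pos: [561.4, 72.5, 94.3]
tcp_rot: [-3.137, -0.002, 1.537]
contact_force: [-5.8, 4.8, 7.0]
grip_width: 31.5
```

step_arm([
  [0, 3, 0, 0, 0, 0],
  [0, 3, 0, 0, 0, 0],
  [0, 3, 0, 0, 0, 0],
])

```text
time: 41.85
tool_pos: [565.5, 71.3, 94.0]
tcp_rot: [-3.14, -0.0, 1.538]
contact_force: [-1.6, 1.2, 1.7]
grip_width: 31.6
```

step_arm([
  [0, 2, 0, 0, 0, 0],
  [0, 2, 0, 0, 0, 0],
  [0, 2, 0, 0, 0, 0],
])

```text
time: 42.1
tool_pos: [566.1, 71.3, 94.1]
tcp_rot: [-3.137, -0.0, 1.538]
contact_force: [-7.3, 2.5, 7.9]
grip_width: 32.1
```

step_arm([
  [0, 2, 0, 0, 0, 0],
  [0, 2, 0, 0, 0, 0],
  [0, 2, 0, 0, 0, 0],
])

```text
time: 42.35
tool_pos: [566.4, 71.3, 94.2]
tcp_rot: [-3.133, -0.0, 1.538]
contact_force: [-15.1, 2.6, 12.2]
grip_width: 32.0
```

step_arm([
  [0, -2.5, 0, 0, 0, 0],
  [0, -2.5, 0, 0, 0, 0],
  [0, -2.5, 0, 0, 0, 0],
  [0, -2.5, 0, 0, 0, 0],
  [0, -2.5, 0, 0, 0, 0],
], fingers=60)

```text
time: 42.77
tool_pos: [567.9, 70.7, 94.2]
tcp_rot: [3.141, -0.0, 1.538]
contact_force: [0.5, 0.0, -0.3]
grip_width: 58.3
```

step_arm([
  [0, 0, -40, 0, 0, 0],
  [0, 0, -80, 0, 0, 0],
  [0, 0, -120, 0, 0, 0],
  [0, -20, -160, 0, 0, 0],
  [0, -35, -195, 0, 0, 0],
])

```text
time: 43.18
tool_pos: [532.2, 71.8, 290.9]
tcp_rot: [3.141, -0.0, 1.537]
contact_force: [1.6, -0.1, 0.1]
grip_width: 60.2
```

step_arm([
  [40, 0, -10, 0, 0, 0],
  [80, 0, -20, 0, 0, 0],
  [120, 0, -30, 0, 0, 0],
  [160, 0, -40, 0, 0, 0],
  [200, 0, -45, 0, 0, 0],
])

```text
time: 43.6
tool_pos: [539.3, 273.7, 336.0]
tcp_rot: [3.139, -0.001, 1.537]
contact_force: [1.0, -0.4, -0.2]
grip_width: 60.2
```

step_arm([
  [40, 0, 0, 0, 0, 0],
  [80, 0, 0, 0, 0, 0],
  [100, 0, 0, 0, 0, 0],
  [100, 0, 0, 0, 0, 0],
])

```text
time: 43.93
tool_pos: [541.5, 376.3, 332.9]
tcp_rot: [-3.14, -0.001, 1.543]
contact_force: [0.4, -0.4, 0.2]
grip_width: 59.9
```

```bash
python3 -c "
from car import *
st();o=find(cap('wrist'),'c4')
for q in o: print(delta(q[0],q[1],150,np.pi/2+q[2]))
p=cap('top');cv2.imwrite('pics/t3.png',cv2.resize(p['color'][140:285,150:400,::-1],None,fx=3.2,fy=3.2,interpolation=cv2.INTER_CUBIC))"
```

```text
t 43.93 tcp [541.5 376.3 332.9] rot [-3.140e+00 -1.000e-03  1.543e+00] F [ 0.4 -0.4  0.2] w 59.9
0.65 carrier [ 4.98553e+02  4.53093e+02 -8.60000e-02] 1-IoU 0.045
(array([ 79.6, -46.2, 183.5]), array([-0.001,  0.001,  0.054]))
```

The last carrier fits at (498.5, 453.1), yaw −0.087. I grasp it.

step_arm([
  [80, -46, 150, 0, 0, 0.057],
  [80, -46, 150, 0, 0, 0.057],
  [80, -46, 150, 0, 0, 0.057],
  [80, -46, 150, 0, 0, 0.057],
  [80, -46, 150, 0, 0, 0.057],
])

```text
time: 44.5
tool_pos: [495.7, 452.4, 178.1]
tcp_rot: [-3.133, 0.006, 1.481]
contact_force: [-0.3, -1.6, -0.7]
grip_width: 60.1
```

step_arm([
  [0, 0, 20, 0, 0, 0],
  [0, 0, 20, 0, 0, 0],
  [0, 0, 20, 0, 0, 0],
])

```text
time: 44.75
tool_pos: [499.9, 451.9, 164.9]
tcp_rot: [-3.141, 0.001, 1.479]
contact_force: [-0.7, -0.2, 0.8]
grip_width: 60.0
```

```bash
python3 -c "
from h import *
st();print(delta(498.5,453.1,64,1.484))"
```

```text
t 44.75 tcp [499.9 451.9 164.9] rot [-3.141e+00  1.000e-03  1.479e+00] F [-0.7 -0.2  0.8] w 60.0
(array([  1.2,  -1.4, 100.9]), array([-0.   ,  0.001, -0.005]))
```

View pics/t3.png

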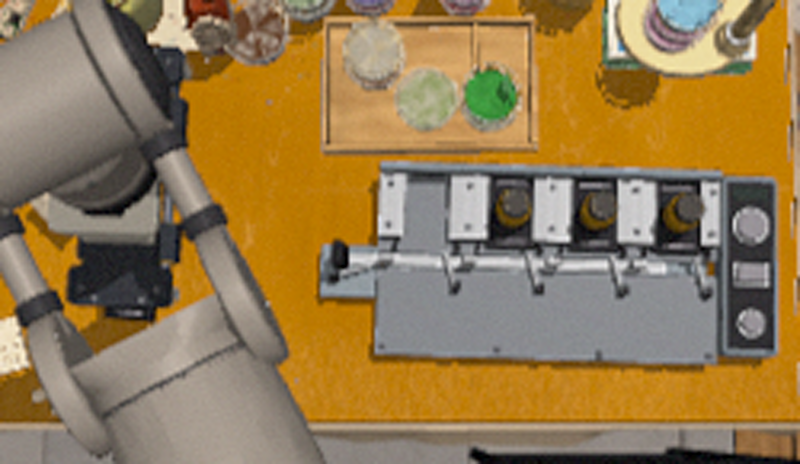

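Three carriers are seated at equal depth with their catch leaves alike, and the gate is still open (15 pictures viewed). I carry on with the fourth.

step_arm([
  [1, -1, 35, 0, 0, 0],
  [1, -1, 70, 0, 0, 0],
  [1, -1, 101, 0, 0, 0],
  [1, -1, 101, 0, 0, 0],
  [1, -1, 101, 0, 0, 0],
])

```text
time: 45.17
tool_pos: [499.0, 453.6, 64.3]
tcp_rot: [-3.141, 0.0, 1.479]
contact_force: [0.7, -0.3, 0.3]
grip_width: 60.1
```

step_arm([
  [0, 0, 0, 0, 0, 0],
  [0, 0, 0, 0, 0, 0],
  [0, 0, 0, 0, 0, 0],
  [0, 0, 0, 0, 0, 0],
  [0, 0, 0, 0, 0, 0],
], fingers=20)

```text
time: 45.58
tool_pos: [498.5, 454.8, 64.7]
tcp_rot: [3.14, -0.001, 1.481]
contact_force: [0.4, -0.3, 8.6]
grip_width: 31.7
```

step_arm([
  [0, 0, -40, 0, 0, 0],
  [0, 0, -80, 0, 0, 0],
  [0, 0, -117, 0, 0, 0],
  [0, 0, -117, 0, 0, 0],
  [0, 0, -117, 0, 0, 0],
])

```text
time: 46.0
tool_pos: [499.0, 455.1, 183.4]
tcp_rot: [3.137, -0.004, 1.481]
contact_force: [-0.4, 0.0, -3.0]
grip_width: 31.8
```

```bash
python3 -c "
from h import *
st();print(delta(452,159.2,178,1.538))"
```

```text
t 46.0 tcp [499.  455.1 183.4] rot [ 3.137 -0.004  1.481] F [-0.4  0.  -3. ] w 31.8
(array([-299. ,  -20.3,    4.2]), array([ 0.004, -0.004, -0.057]))
```

step_arm([
  [-40, -3, 0, 0, 0, 0],
  [-80, -5, 0, 0, 0, 0],
  [-120, -8, 0, 0, 0, 0],
  [-160, -11, 0, 0, 0, 0],
  [-200, -14, 0, 0, 0, 0],
])

```text
time: 46.42
tool_pos: [464.3, 254.4, 178.3]
tcp_rot: [-3.138, 0.002, 1.481]
contact_force: [1.9, -1.2, -1.4]
grip_width: 31.6
```

step_arm([
  [-40, -3, 0, 0, 0, -0.03],
  [-70, -5, 0, 0, 0, -0.057],
  [-99, -6, 20, 0, 0, -0.057],
  [-99, -6, 45, 0, 0, -0.057],
  [-99, -6, 60, 0, 0, -0.057],
])

```text
time: 46.83
tool_pos: [449.2, 156.4, 117.5]
tcp_rot: [-3.137, 0.001, 1.535]
contact_force: [-0.5, 0.0, -3.4]
grip_width: 31.6
```

step_arm([
  [0, 0, 0, 0, 0, 0],
  [0, 0, 0, 0, 0, 0],
])

```text
time: 47.0
tool_pos: [450.2, 158.2, 119.0]
tcp_rot: [-3.138, 0.001, 1.538]
contact_force: [0.9, 0.2, -2.4]
grip_width: 31.6
```

```bash
python3 edge.py 64.5; python3 -c "
from h import *
print(delta(452,159.2,95,1.538))"
```

```text
t 47.0 tcp [450.2 158.2 119. ] rot [-3.138e+00  1.000e-03  1.538e+00] F [ 0.9  0.2 -2.4] w 31.6
[193 193 193 193 193 193 193 193 193 193 193 193 193 193 193]
yaw -0.032842625126090125 edge [452.45993246 182.42333992  65.49800221] xmid 450.6321712226468
(array([ 0.7,  1. , 25. ]), array([-0.002,  0.   ,  0.   ]))
```

step_arm([
  [1.7, 1, 12, 0, 0, 0],
  [1.7, 1, 22, 0, 0, 0],
  [1.7, 1, 22, 0, 0, 0],
  [1.7, 1, 22, 0, 0, 0],
])

```text
time: 47.38
tool_pos: [452.5, 160.4, 98.8]
tcp_rot: [3.141, -0.0, 1.539]
contact_force: [0.0, 0.9, -2.2]
grip_width: 31.6
```

step_arm([
  [0, 0, 1.2, 0, 0, 0],
  [0, 0, 1.2, 0, 0, 0],
  [0, 0, 1.2, 0, 0, 0],
])

```text
time: 47.63
tool_pos: [452.7, 160.2, 97.7]
tcp_rot: [3.14, -0.0, 1.538]
contact_force: [-0.1, -0.0, -2.9]
grip_width: 31.4
```

step_arm([
  [0, 0, 1, 0, 0, 0],
  [0, 0, 1, 0, 0, 0],
  [0, 0, 1, 0, 0, 0],
])

```text
time: 47.88
tool_pos: [452.4, 160.0, 96.2]
tcp_rot: [3.141, -0.0, 1.538]
contact_force: [-0.2, -0.4, -2.1]
grip_width: 31.5
```

step_arm([
  [0, 0, 1, 0, 0, 0],
  [0, 0, 1, 0, 0, 0],
  [0, 0, 1, 0, 0, 0],
])

```text
time: 48.13
tool_pos: [452.3, 160.0, 95.0]
tcp_rot: [-3.141, -0.0, 1.538]
contact_force: [-0.0, -0.9, -2.3]
grip_width: 31.5
```

step_arm([
  [0, 0, 0.6, 0, 0, 0],
  [0, 0, 0.6, 0, 0, 0],
  [0, 0, 0.6, 0, 0, 0],
])

```text
time: 48.38
tool_pos: [452.4, 160.2, 94.8]
tcp_rot: [3.141, -0.0, 1.538]
contact_force: [-2.1, 1.4, 1.5]
grip_width: 31.4
```

```bash
python3 edge.py 64.6
```

```text
t 48.38 tcp [452.4 160.2  94.8] rot [ 3.141 -0.     1.538] F [-2.1  1.4  1.5] w 31.4
[194 193 193 193 193 193 193 193 193 193 193 193 193 193 193]
yaw -0.030481279595560188 edge [454.99373935 184.31930876  40.18605977] xmid 453.1666866929903
```

step_arm([
  [0, 8, -0.2, 0, 0, 0],
  [0, 16, -0.2, 0, 0, 0],
  [0, 24, -0.2, 0, 0, 0],
  [0, 24, -0.2, 0, 0, 0],
])

```text
time: 48.77
tool_pos: [475.0, 160.0, 95.0]
tcp_rot: [-3.137, -0.001, 1.537]
contact_force: [-8.8, 6.2, 9.0]
grip_width: 31.5
```

step_arm([
  [0, 7, 0, 0, 0, 0],
  [0, 14, 0, 0, 0, 0],
  [0, 14, 0, 0, 0, 0],
])

```text
time: 49.02
tool_pos: [489.4, 159.7, 95.0]
tcp_rot: [-3.138, -0.001, 1.538]
contact_force: [-7.4, 6.2, 8.6]
grip_width: 31.3
```

step_arm([
  [0, 7, 0, 0, 0, 0],
  [0, 15, 0, 0, 0, 0],
  [0, 15, 0, 0, 0, 0],
])

```text
time: 49.27
tool_pos: [505.4, 159.1, 95.1]
tcp_rot: [-3.14, -0.001, 1.537]
contact_force: [-5.4, 5.1, 6.1]
grip_width: 31.8
```

step_arm([
  [-0.7, 6, 0, 0, 0, 0],
  [-1.5, 12, 0, 0, 0, 0],
  [-1.5, 18, 0, 0, 0, 0],
  [-1.5, 18, 0, 0, 0, 0],
])

```text
time: 49.6
tool_pos: [522.6, 157.3, 95.0]
tcp_rot: [-3.139, -0.002, 1.537]
contact_force: [-6.7, 6.4, 8.2]
grip_width: 31.6
```

step_arm([
  [-0.7, 6, 0, 0, 0, 0],
  [-0.7, 12, 0, 0, 0, 0],
  [-0.7, 20, 0, 0, 0, 0],
  [-0.7, 20, 0, 0, 0, 0],
])

```text
time: 49.93
tool_pos: [542.9, 156.0, 95.1]
tcp_rot: [-3.139, -0.002, 1.537]
contact_force: [-6.1, 6.2, 8.1]
grip_width: 31.5
```

step_arm([
  [0, 6, 0, 0, 0, 0],
  [0, 12, 0, 0, 0, 0],
  [0, 20, 0, 0, 0, 0],
  [0, 20, 0, 0, 0, 0],
])

```text
time: 50.27
tool_pos: [563.1, 155.4, 95.1]
tcp_rot: [-3.14, -0.002, 1.537]
contact_force: [-5.7, 5.3, 6.5]
grip_width: 31.6
```

step_arm([
  [0, 3, 0, 0, 0, 0],
  [0, 5, 0, 0, 0, 0],
  [0, 5, 0, 0, 0, 0],
])

```text
time: 50.52
tool_pos: [567.6, 154.8, 94.9]
tcp_rot: [-3.14, -0.001, 1.538]
contact_force: [-4.7, 3.7, 5.0]
grip_width: 32.2
```

step_arm([
  [0, 2, 0, 0, 0, 0],
  [0, 2, 0, 0, 0, 0],
  [0, 2, 0, 0, 0, 0],
])

```text
time: 50.77
tool_pos: [568.7, 154.8, 94.9]
tcp_rot: [-3.138, -0.001, 1.538]
contact_force: [-8.5, 4.3, 7.5]
grip_width: 31.5
```

step_arm([
  [0, 2, 0, 0, 0, 0],
  [0, 2, 0, 0, 0, 0],
  [0, 2, 0, 0, 0, 0],
])

```text
time: 51.02
tool_pos: [569.0, 154.8, 95.0]
tcp_rot: [-3.134, -0.001, 1.538]
contact_force: [-14.5, 3.5, 11.8]
grip_width: 31.5
```

step_arm([
  [0, 1, 0, 0, 0, 0],
  [0, 1, 0, 0, 0, 0],
  [0, 1, 0, 0, 0, 0],
])

```text
time: 51.27
tool_pos: [569.0, 154.9, 94.9]
tcp_rot: [-3.132, -0.0, 1.538]
contact_force: [-17.6, 3.8, 14.4]
grip_width: 31.8
```

Carrier 4 is against its stop. I release, rise and measure the handle.

step_arm([
  [0, -3, 0, 0, 0, 0],
  [0, -3, 0, 0, 0, 0],
  [0, -3, 0, 0, 0, 0],
  [0, -3, 0, 0, 0, 0],
  [0, -3, 0, 0, 0, 0],
], fingers=60)

```text
time: 51.68
tool_pos: [570.8, 153.7, 94.6]
tcp_rot: [3.141, 0.0, 1.537]
contact_force: [-0.0, 0.5, -0.4]
grip_width: 58.4
```

step_arm([
  [0, 0, -40, 0, 0, 0],
  [0, 0, -80, 0, 0, 0],
  [0, 0, -120, 0, 0, 0],
  [20, -20, -150, 0, 0, 0],
  [40, -40, -170, 0, 0, 0],
])

```text
time: 52.1
tool_pos: [533.0, 194.9, 268.4]
tcp_rot: [3.136, -0.001, 1.535]
contact_force: [0.4, 0.1, -0.8]
grip_width: 60.2
```

step_arm([
  [10, -4, 0, 0, 0, 0],
  [10, -4, 0, 0, 0, 0],
  [10, -4, 0, 0, 0, 0],
], fingers=0)

```text
time: 52.35
tool_pos: [527.9, 205.3, 263.7]
tcp_rot: [-3.141, 0.001, 1.539]
contact_force: [0.6, -0.2, -1.1]
grip_width: 44.4
```

```bash
python3 -c "
from h import *
st();p=cap('wrist','g5')
m=(cv2.cvtColor(p['color'],cv2.COLOR_RGB2HSV)[...,2]<45).astype(np.uint8)
u,v=proj(p,(524,238,88));print(u,v,proj(p,(524,238,50)))
n,l,s,c=cv2.connectedComponentsWithStats(m)
for i in range(1,n):
  if s[i,4]>60 and np.hypot(*(c[i]-[u,v]))<90: print(s[i],c[i],ray(p,c[i],88))
for d in bot.boxes_of('gate_handle',p): print(d)
print(delta(525,285,80,1.538))
cv2.imwrite('pics/g5.png',p['color'][max(int(v)-70,0):int(v)+70,int(u)-110:int(u)+110,::-1].repeat(3,0).repeat(3,1))
"
```

```text
t 52.35 tcp [527.9 205.3 263.7] rot [-3.141e+00  1.000e-03  1.539e+00] F [ 0.6 -0.2 -1.1] w 44.4
266.6980308916499 150.32464147781724 [267.34849121 145.76232386]
[252 135  26  18 437] [264.78489703 143.72997712] [522.63541079 243.39974744  88.        ]
[286 209  46  29 471] [302.17834395 217.32484076] [552.31739883 179.88571051  88.        ]
{'rect': [266.5, 235.0, 27.3, 201.0], 'p': 0.93}
(array([ 80.6,  -5.3, 182.8]), array([-0.003,  0.001, -0.001]))
```

The fin spans y ≈ 235 to 247 at x ≈ 523. I go to its left with the fingers closed and push in −y.

step_arm([
  [38, -3, 0, 0, 0, 0],
  [76, -6, 0, 0, 0, 0],
  [76, -6, 40, 0, 0, 0],
  [76, -6, 80, 0, 0, 0],
  [76, -6, 120, 0, 0, 0],
], fingers=0)

```text
time: 52.87
tool_pos: [524.7, 281.1, 142.1]
tcp_rot: [-3.141, 0.001, 1.538]
contact_force: [1.5, 0.7, -0.9]
grip_width: 3.4
```

step_arm([
  [0, 0, 35, 0, 0, 0],
  [0, 0, 62, 0, 0, 0],
  [0, 0, 62, 0, 0, 0],
  [0, 0, 62, 0, 0, 0],
])

```text
time: 53.2
tool_pos: [524.0, 280.3, 80.7]
tcp_rot: [-3.137, 0.002, 1.537]
contact_force: [0.1, 0.5, 1.2]
grip_width: 0.4
```

step_arm([
  [-8, 0, 0, 0, 0, 0],
  [-16, 0, 0, 0, 0, 0],
  [-16, 0, 0, 0, 0, 0],
])

```text
time: 53.45
tool_pos: [525.0, 264.1, 84.7]
tcp_rot: [3.139, -0.001, 1.537]
contact_force: [-0.5, -0.4, 0.4]
grip_width: 0.5
```

step_arm([
  [-4, 0, 0, 0, 0, 0],
  [-8, 0, 0, 0, 0, 0],
  [-8, 0, 0, 0, 0, 0],
])

```text
time: 53.7
tool_pos: [524.0, 257.0, 83.6]
tcp_rot: [3.14, -0.001, 1.537]
contact_force: [-0.4, -0.5, -1.4]
grip_width: 0.5
```

step_arm([
  [-2, 0, 0, 0, 0, 0],
  [-4, 0, 0, 0, 0, 0],
  [-4, 0, 0, 0, 0, 0],
])

```text
time: 53.95
tool_pos: [523.9, 254.4, 83.4]
tcp_rot: [3.14, -0.002, 1.538]
contact_force: [-0.3, 3.9, 3.2]
grip_width: 0.3
```

step_arm([
  [-2, 0, 0, 0, 0, 0],
  [-4, 0, 0, 0, 0, 0],
  [-4, 0, 0, 0, 0, 0],
])

```text
time: 54.2
tool_pos: [523.8, 250.6, 83.4]
tcp_rot: [3.14, -0.002, 1.538]
contact_force: [-0.1, 5.6, 3.8]
grip_width: 0.5
```

step_arm([
  [-2, 0, 0, 0, 0, 0],
  [-4, 0, 0, 0, 0, 0],
  [-4, 0, 0, 0, 0, 0],
])

```text
time: 54.45
tool_pos: [523.6, 246.6, 83.4]
tcp_rot: [3.14, -0.002, 1.538]
contact_force: [-0.2, 5.6, 3.9]
grip_width: 0.4
```

step_arm([
  [-5, 0, 0, 0, 0, 0],
  [-10, 0, 0, 0, 0, 0],
  [-15, 0, 0, 0, 0, 0],
  [-15, 0, 0, 0, 0, 0],
])

```text
time: 54.78
tool_pos: [523.1, 230.8, 83.3]
tcp_rot: [3.14, -0.001, 1.538]
contact_force: [0.2, 3.0, 2.4]
grip_width: 0.6
```

step_arm([
  [-4, 0, 0, 0, 0, 0],
  [-8, 0, 0, 0, 0, 0],
  [-12, 0, 0, 0, 0, 0],
  [-12, 0, 0, 0, 0, 0],
])

```text
time: 55.12
tool_pos: [522.6, 218.7, 83.1]
tcp_rot: [3.141, -0.0, 1.538]
contact_force: [-0.2, 2.4, 1.7]
grip_width: 0.3
```

step_arm([
  [-2, 0, 0, 0, 0, 0],
  [-2, 0, 0, 0, 0, 0],
])

```text
time: 55.28
tool_pos: [522.5, 216.5, 82.8]
tcp_rot: [3.141, -0.0, 1.538]
contact_force: [0.9, 2.7, 2.3]
grip_width: 0.3
```

step_arm([
  [-2, 0, 0, 0, 0, 0],
  [-2, 0, 0, 0, 0, 0],
])

```text
time: 55.45
tool_pos: [522.5, 216.4, 82.9]
tcp_rot: [3.141, -0.003, 1.537]
contact_force: [1.2, 11.2, 2.0]
grip_width: 0.6
```

step_arm([
  [-1.5, 0, 0, 0, 0, 0],
  [-1.5, 0, 0, 0, 0, 0],
  [-1.5, 0, 0, 0, 0, 0],
])

```text
time: 55.7
tool_pos: [522.5, 216.2, 82.9]
tcp_rot: [3.14, -0.005, 1.537]
contact_force: [0.3, 17.2, 0.5]
grip_width: 0.5
```

step_arm([
  [8, 0, 0, 0, 0, 0],
  [20, 0, 0, 0, 0, 0],
  [30, 0, 0, 0, 0, 0],
  [30, 0, -30, 0, 0, 0],
  [30, 0, -65, 0, 0, 0],
])

```text
time: 56.12
tool_pos: [521.2, 243.3, 145.5]
tcp_rot: [-3.134, 0.003, 1.539]
contact_force: [0.7, 0.1, -0.5]
grip_width: 0.5
```

step_arm([
  [0, 0, -40, 0, 0, 0],
  [0, 0, -80, 0, 0, 0],
  [-10, -20, -110, 0, 0, 0],
  [-20, -40, -120, 0, 0, 0],
  [-20, -40, -120, 0, 0, 0],
])

```text
time: 56.53
tool_pos: [481.0, 224.1, 271.2]
tcp_rot: [3.138, -0.001, 1.538]
contact_force: [0.4, -0.2, -0.0]
grip_width: 0.3
```

```bash
python3 -c "
from h import *
st();p=cap('wrist','g6')
m=(cv2.cvtColor(p['color'],cv2.COLOR_RGB2HSV)[...,2]<45).astype(np.uint8)
u,v=proj(p,(524,201,88))
n,l,s,c=cv2.connectedComponentsWithStats(m)
for i in range(1,n):
  if s[i,4]>60 and np.hypot(*(c[i]-[u,v]))<90: print(s[i],c[i],ray(p,c[i],88))
print(delta(440,10,336,0))"
```

```text
t 56.53 tcp [481.  224.1 271.2] rot [ 3.138e+00 -1.000e-03  1.538e+00] F [ 0.4 -0.2 -0. ] w 0.3
[301 193  28  19 369] [312.40108401 201.24932249] [515.89782897 210.88673758  88.        ]
[ 285  224  135   42 3706] [346.86724231 248.77900702] [546.56893068 165.82377117  88.        ]
[268 242   3  27  62] [269.29032258 256.37096774] [476.66000599 160.96483885  88.        ]
(array([-215.7,  -34.6,  -66.7]), array([ 0.002, -0.002,  1.538]))
```

The gate reached its end stop, with the TCP going from about 255 to 216 (39 mm). I go to the yaw-0 overview to verify the catches.

step_arm([
  [-40, -7, -13, 0, 0, 0.12],
  [-80, -14, -26, 0, 0, 0.24],
  [-120, -21, -40, 0, 0, 0.36],
  [-160, -28, -60, 0, 0, 0.48],
  [-195, -33, -60, 0, 0, 0.6],
])

```text
time: 57.0
tool_pos: [443.7, 29.5, 329.2]
tcp_rot: [3.14, -0.001, 0.933]
contact_force: [0.5, -0.5, 0.4]
grip_width: 0.3
```

step_arm([
  [0, 0, 0, 0, 0, 0.12],
  [0, 0, 0, 0, 0, 0.24],
  [0, 0, 0, 0, 0, 0.36],
  [0, 0, 0, 0, 0, 0.48],
  [0, 0, 0, 0, 0, 0.6],
])

```text
time: 57.42
tool_pos: [443.5, 30.4, 326.5]
tcp_rot: [-3.141, 0.002, 0.331]
contact_force: [0.6, 0.1, -0.3]
grip_width: 0.4
```

step_arm([
  [0, 0, 0, 0, 0, 0.12],
  [0, 0, 0, 0, 0, 0.24],
  [0, 0, 0, 0, 0, 0.34],
  [0, 0, 0, 0, 0, 0.34],
])

```text
time: 57.75
tool_pos: [443.5, 30.7, 326.6]
tcp_rot: [-3.142, 0.002, -0.006]
contact_force: [-0.5, -0.6, -0.0]
grip_width: 0.6
```

```bash
python3 -c "
from h import *
import pickle
st();p=cap('wrist','v1');pickle.dump(p,open('v1.pkl','wb'))
a=proj(p,(425,285,30));b=proj(p,(620,-185,30));print(a,b)
for k in('power','time','start'):
  for d in bot.boxes_of(f'key_{k}_top',p)[:1]: print(k,d['p'],ray(p,d['rect'][:2],50))
x0=max(int(a[0]),0);y0=max(int(b[1]),0);c=p['color'][y0:int(a[1]),x0:min(int(b[0]),560),::-1];print(c.shape,x0,y0)
s=790/c.shape[1];cv2.imwrite('pics/v1c.png',cv2.resize(c,None,fx=s,fy=s,interpolation=cv2.INTER_CUBIC))"
```

```text
t 57.75 tcp [443.5  30.7 326.6] rot [-3.142e+00  2.000e-03 -6.000e-03] F [-0.5 -0.6 -0. ] w 0.6
[ 54.34757184 184.82131795] [479.67404335  -2.87889353]
power 0.87 [ 456.374851   -155.68717212   50.        ]
time 0.68 [ 502.55473968 -159.65321552   50.        ]
start 0.85 [ 551.6654498  -161.10985795   50.        ]
(184, 425, 3) 54 0
```

View pics/v1c.png

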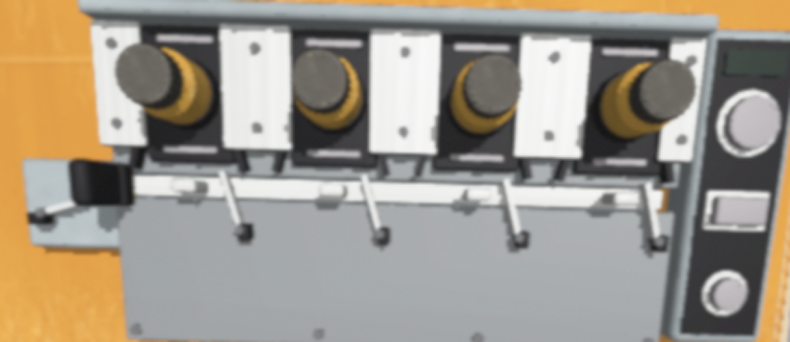

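All four carriers are in, with the catch leaves alike and a gate tab behind each. The gate catch leaf goes from pivot (40,215) to behind the handle foot at (72,205). I have used my 16 pictures, so I compare the gate leaf's angle with the earlier view numerically.

```bash
python3 - <<'E'
from h import *
import pickle
for f in('w2','v1'):
    p=pickle.load(open(f+'.pkl','rb'))
    xs=np.arange(535,488,-1.5); ys=np.arange(262,205,-1.5)
    g=np.array([[proj(p,(x,y,44)) for y in ys] for x in xs]).astype(np.float32)
    im=cv2.remap(cv2.cvtColor(p['color'],cv2.COLOR_RGB2HSV)[...,2],g[...,0],g[...,1],cv2.INTER_LINEAR)
    print(f,'cols y 262->205, rows x 535->488 step 1.5')
    for x,r in zip(xs,im): print(int(x),''.join(' .:-=+*#%@'[min(int(v)//26,9)] for v in r))
E
```

```text
w2 cols y 262->205, rows x 535->488 step 1.5
535 .....       ..:-=+***#################
533 .....          ..:===++*##############
532 .....            ...::-=++********####
530 .....              .....:-++++********
529 .....              .... .:=+**********
527 .....              .... .:=+**********
526 .....              ...  .:=***********
524 .....              .... .-*#####******
523 .....              .... .=#%%#########
521 .....              ...  .=*#%%%%%%%%%#
520 ....               ...  .-*#%%%%%%%%%#
518 ...                ...  .=*#%%%%%%%%%%
517 -:...              ...  .=*#######%###
515 *+==-:..           ...  .=*###########
514 ###**+=-:..        ...  .-+*****####**
512 ######**+=-:.     .... ..-+++**####*+=
511 ########*++=:..   ...::-=+*####***+=--
509 ########*++=-:::.::-=+**####*++==-----
508 ########*++=-----=+**##**++==--------=
506 ########*++=-::-=****++==--------=====
505 #######*+=--:::-==+==-------=====+++++
503 #######*=:...:.::::-------======++****
502 #######*-.........:----====+++++******
500 #######*-.....   .:-======+***********
499 #######*=::....  .:
[... 1041 characters left out ...]
=:.......   
511 %%%%%%%%#############%%%%%*-:.........
509 %%%%%%%%##########%%%%%%%%#=-:::::::::
508 %%%%%%%%####****%%%%%%%##*+======+++==
506 %%%%%%%%#***+++*%%%##*+++====+++*##*+=
505 %%%%%%%%*=======++++======+++**####*+=
503 %%%%%%%#+::----:::-=++++++*########*+=
502 %%%%%%%#+:::::....-=***#*##########*+=
500 %%%%%%%#+::::....:-+*##############*==
499 %%%%%%%#*==--::::-=+###############*+=
497 %%%%%%%%#**+======+*###############*++
496 %%%%%%%%###*++==++*#################*+
494 %%%%%%%%####***+**###################*
493 %%%%%%%%##############################
491 %%%%%%%%##############################
490 %%%%%%%%##############################
488 %%%%%%%%##############################
```

The gate leaf has the same slope as at rest and the gate is at its stop, so both agree that it is caught. Now the keys, with the fingers closed and tool yaw back at 1.54 so the body clears the bottles.

step_arm([
  [2, 38, 0, 0, 0, -0.12],
  [5, 76, 0, 0, 0, -0.24],
  [7, 114, 0, 0, 0, -0.36],
  [10, 152, 0, 0, 0, -0.48],
  [12, 188, 0, 0, 0, -0.6],
], fingers=0)

```text
time: 58.37
tool_pos: [454.4, -150.0, 327.7]
tcp_rot: [3.142, -0.0, 0.55]
contact_force: [0.6, 0.5, -1.1]
grip_width: 0.5
```

step_arm([
  [0, 0, 30, 0, 0, -0.12],
  [0, 0, 60, 0, 0, -0.24],
  [0, 0, 90, 0, 0, -0.36],
  [0, 0, 120, 0, 0, -0.48],
  [0, 0, 130, 0, 0, -0.6],
])

```text
time: 58.78
tool_pos: [452.5, -147.7, 193.6]
tcp_rot: [-3.135, -0.0, 1.149]
contact_force: [-0.8, -0.1, -0.0]
grip_width: 0.8
```

step_arm([
  [0, 0, 30, 0, 0, -0.12],
  [0, 0, 60, 0, 0, -0.24],
  [0, 0, 80, 0, 0, -0.344],
  [0, 0, 80, 0, 0, -0.344],
  [0, 0, 80, 0, 0, -0.344],
])

```text
time: 59.2
tool_pos: [454.2, -148.3, 117.3]
tcp_rot: [-3.14, -0.001, 1.484]
contact_force: [0.8, -0.2, 1.1]
grip_width: 0.4
```

```bash
python3 -c "
from h import *
st();print(delta(456.3,-158,79,1.538))"
```

```text
t 59.2 tcp [ 454.2 -148.3  117.3] rot [-3.140e+00 -1.000e-03  1.484e+00] F [ 0.8 -0.2  1.1] w 0.4
(array([-9.5,  3.1, 38.3]), array([-0.002, -0.001, -0.054]))
```

step_arm([
  [-9.5, 3, 0, 0, 0, -0.054],
  [-9.5, 3, 18, 0, 0, -0.054],
  [-9.5, 3, 36, 0, 0, -0.054],
  [-9.5, 3, 36, 0, 0, -0.054],
  [-9.5, 3, 36, 0, 0, -0.054],
])

```text
time: 59.62
tool_pos: [457.1, -158.4, 82.8]
tcp_rot: [3.141, 0.0, 1.538]
contact_force: [-0.4, -0.6, 0.3]
grip_width: 0.3
```

step_arm([
  [0, 0, 3, 0, 0, 0],
  [0, 0, 3, 0, 0, 0],
  [0, 0, 3, 0, 0, 0],
])

```text
time: 59.87
tool_pos: [457.1, -158.4, 79.7]
tcp_rot: [3.14, 0.001, 1.539]
contact_force: [-0.6, 0.4, 0.4]
grip_width: 0.4
```

step_arm([
  [0, 0, 2, 0, 0, 0],
  [0, 0, 2, 0, 0, 0],
  [0, 0, 2, 0, 0, 0],
])

```text
time: 60.12
tool_pos: [456.6, -158.2, 76.8]
tcp_rot: [3.141, -0.0, 1.54]
contact_force: [-0.5, 0.0, -0.0]
grip_width: 0.3
```

step_arm([
  [0, 0, 3, 0, 0, 0],
  [0, 0, 5, 0, 0, 0],
  [0, 0, 5, 0, 0, 0],
])

```text
time: 60.37
tool_pos: [456.9, -158.3, 71.6]
tcp_rot: [3.141, 0.0, 1.54]
contact_force: [0.0, 0.8, 3.6]
grip_width: 0.6
```

step_arm([
  [0, 0, 1.5, 0, 0, 0],
  [0, 0, 1.5, 0, 0, 0],
  [0, 0, 1.5, 0, 0, 0],
])

```text
time: 60.62
tool_pos: [456.9, -158.3, 70.4]
tcp_rot: [3.141, 0.0, 1.54]
contact_force: [1.6, 0.8, 3.6]
grip_width: 0.7
```

step_arm([
  [0, 0, 1, 0, 0, 0],
  [0, 0, 1, 0, 0, 0],
  [0, 0, 1, 0, 0, 0],
])

```text
time: 60.87
tool_pos: [456.9, -158.3, 69.4]
tcp_rot: [3.141, 0.0, 1.54]
contact_force: [1.7, 0.6, 5.2]
grip_width: 0.5
```

step_arm([
  [0, 0, 1, 0, 0, 0],
  [0, 0, 1, 0, 0, 0],
  [0, 0, 1, 0, 0, 0],
])

```text
time: 61.12
tool_pos: [457.0, -158.4, 69.1]
tcp_rot: [3.14, 0.0, 1.54]
contact_force: [-1.0, 1.1, 12.5]
grip_width: 0.6
```

step_arm([
  [0, 0, -8, 0, 0, 0],
  [0, 0, -16, 0, 0, 0],
  [0, 0, -16, 0, 0, 0],
  [0, 0, -16, 0, 0, 0],
  [0, 0, -16, 0, 0, 0],
])

```text
time: 61.53
tool_pos: [456.2, -158.0, 83.9]
tcp_rot: [-3.141, -0.001, 1.54]
contact_force: [0.2, -0.1, 0.4]
grip_width: 0.6
```

```bash
python3 -c "
from h import *
st();print(delta(503.8,-160,79,1.538));print(delta(552,-161.5,79,1.538))"
```

```text
t 61.53 tcp [ 456.2 -158.    83.9] rot [-3.141e+00 -1.000e-03  1.540e+00] F [ 0.2 -0.1  0.4] w 0.6
(array([-0.6, 47.7,  4.8]), array([-0.001, -0.001,  0.002]))
(array([-0.6, 95.9,  4.8]), array([-0.001, -0.001,  0.002]))
```

Power bottomed out (12.5 N at 69.1) and came back up. Now the time key twice, using the same depth (about 15 mm down from z 84).

step_arm([
  [-0.5, 24, 0, 0, 0, 0],
  [-0.5, 47.5, 0, 0, 0, 0],
  [-0.5, 47.5, 0, 0, 0, 0],
  [-0.5, 47.5, 0, 0, 0, 0],
])

```text
time: 61.87
tool_pos: [504.1, -159.9, 83.4]
tcp_rot: [-3.14, -0.001, 1.541]
contact_force: [-0.5, -0.2, -0.5]
grip_width: 0.6
```

step_arm([
  [0, 0, 5, 0, 0, 0],
  [0, 0, 10, 0, 0, 0],
  [0, 0, 13, 0, 0, 0],
  [0, 0, 15, 0, 0, 0],
  [0, 0, 15, 0, 0, 0],
])

```text
time: 62.28
tool_pos: [503.2, -159.9, 69.3]
tcp_rot: [-3.14, -0.001, 1.54]
contact_force: [-2.8, 1.4, 4.4]
grip_width: 0.5
```

step_arm([
  [0, 0, 0.7, 0, 0, 0],
  [0, 0, 0.7, 0, 0, 0],
  [0, 0, 0.7, 0, 0, 0],
])

```text
time: 62.53
tool_pos: [503.2, -159.9, 69.2]
tcp_rot: [-3.14, -0.0, 1.54]
contact_force: [-3.9, 2.0, 9.5]
grip_width: 0.2
```

Fully down at 9.5 N. I release, then press a second time.

step_arm([
  [0, 0, -8, 0, 0, 0],
  [0, 0, -15.7, 0, 0, 0],
  [0, 0, -15.7, 0, 0, 0],
  [0, 0, -15.7, 0, 0, 0],
  [0, 0, -15.7, 0, 0, 0],
])

```text
time: 62.95
tool_pos: [503.9, -160.1, 84.1]
tcp_rot: [-3.141, -0.0, 1.54]
contact_force: [-0.8, -0.6, -0.8]
grip_width: 0.5
```

step_arm([
  [0, 0, 5, 0, 0, 0],
  [0, 0, 10, 0, 0, 0],
  [0, 0, 13, 0, 0, 0],
  [0, 0, 15.7, 0, 0, 0],
  [0, 0, 15.7, 0, 0, 0],
])

```text
time: 63.37
tool_pos: [504.2, -160.2, 69.2]
tcp_rot: [3.141, 0.0, 1.54]
contact_force: [-1.8, 0.8, 9.5]
grip_width: 0.1
```

step_arm([
  [0, 0, 0.2, 0, 0, 0],
  [0, 0, 0.2, 0, 0, 0],
  [0, 0, 0.2, 0, 0, 0],
])

```text
time: 63.62
tool_pos: [504.1, -160.2, 69.1]
tcp_rot: [3.141, 0.0, 1.54]
contact_force: [-2.1, 1.0, 12.3]
grip_width: 0.1
```

step_arm([
  [0, 0, -8, 0, 0, 0],
  [0, 0, -16, 0, 0, 0],
  [0, 0, -16, 0, 0, 0],
  [0, 0, -16, 0, 0, 0],
  [0, 0, -16, 0, 0, 0],
])

```text
time: 64.03
tool_pos: [503.8, -160.0, 83.9]
tcp_rot: [-3.141, -0.0, 1.54]
contact_force: [-0.1, 0.3, 0.2]
grip_width: 0.7
```

step_arm([
  [0, 24, 0, 0, 0, 0],
  [0, 48, 0, 0, 0, 0],
  [0, 48, 0, 0, 0, 0],
  [0, 48, 0, 0, 0, 0],
])

```text
time: 64.37
tool_pos: [552.2, -161.4, 83.5]
tcp_rot: [-3.141, -0.0, 1.54]
contact_force: [-0.8, 0.4, -0.0]
grip_width: 0.3
```

step_arm([
  [0, 0, 5, 0, 0, 0],
  [0, 0, 10, 0, 0, 0],
  [0, 0, 13, 0, 0, 0],
  [0, 0, 15.5, 0, 0, 0],
  [0, 0, 15.5, 0, 0, 0],
])

```text
time: 64.78
tool_pos: [551.2, -161.5, 69.3]
tcp_rot: [-3.14, -0.001, 1.54]
contact_force: [-3.0, 0.9, 5.6]
grip_width: 0.6
```

step_arm([
  [0, 0, 0.4, 0, 0, 0],
  [0, 0, 0.4, 0, 0, 0],
  [0, 0, 0.4, 0, 0, 0],
])

```text
time: 65.03
tool_pos: [551.2, -161.5, 69.2]
tcp_rot: [-3.141, -0.0, 1.54]
contact_force: [-4.1, 1.8, 9.9]
grip_width: 0.4
```

step_arm([
  [0, 0, -15, 0, 0, 0],
  [0, 0, -50, 0, 0, 0],
  [0, 0, -90, 0, 0, 0],
  [0, 0, -130, 0, 0, 0],
  [0, 0, -150, 0, 0, 0],
])

```text
time: 65.45
tool_pos: [552.9, -162.2, 223.1]
tcp_rot: [3.136, 0.002, 1.54]
contact_force: [0.0, -0.5, -0.4]
grip_width: 0.5
```

```bash
python3 - <<'E'
from h import *
st();p=cap('top')
a=cv2.imread('pics/t3.png'); print('carriers',[np.round(ray(p,d['rect'][:2],60)) for d in bot.boxes_of('carrier_0',p)])
for q in('plain_house','red_house'): print(q,[(round(d['p'],2),np.round(d['rect'],1)) for d in bot.boxes_of(q,p)][:1])
E
```

```text
t 65.45 tcp [ 552.9 -162.2  223.1] rot [3.136e+00 2.000e-03 1.540e+00] F [ 0.  -0.5 -0.4] w 0.5
carriers [array([563., 150.,  60.]), array([564.,  -7.,  60.]), array([564.,  66.,  60.]), array([555., -99.,  60.]), array([ 502., -151.,   60.]), array([585., 508.,  60.])]
plain_house [(0.78, array([171.6, 199.6,  27.5,  25.8]))]
red_house [(0.68, array([194. , 174.6,  13.4,  21.7]))]
```

All four carriers are in the bays, the houses are where they were, and the robot is clear. I hand the job in.

```bash
python3 -c "
from plant import bot
print(bot.close_job())"
```

```text
the job is handed in; nothing more can be done
None
```

All four carriers are in their own bays, the gate is shut, and I pressed power, time twice and start in that order. I handed the job in at about 65 s, with no verdict reported.

**Last checks**
- **Carriers:** each was pushed until it met its back stop. In the last overview all four bay catch leaves had the same slant and a gate tab stood behind each carrier.
- **Gate:** it travelled about 39 mm and met its end stop at 17 N. Its catch leaf had the same slope as at rest; the tip was hidden by the handle, so I judged that catch from the slope and the travel.
- **Keys:** each press went fully down (about 10 to 12 N at the bottom). I lifted clear, with no contact force, before the next press.
- **Houses:** the network boxes put them within about 2 pixels of where they started.

**What went wrong**
- **Jam in bay 2:** on the first try the third carrier hit the catch pivot, turned about 45° and tipped. The wrist force reached about 85 N, under the 120 N limit, and the fingers were pushed open. I could not tell whether the 40 N limit on the arm and gripper body was exceeded. I backed off, set the carrier level, gripped it again and slid it in at low force.
- **Slack grip:** the grip loosened once, while the first carrier was almost at its stop. I let it close again and finished the push.

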